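Hang the spare tool caddy on the bench rail

TASK

Take the empty tool caddy off the plywood tool board: slide it up its stud until the stud's head stands in the wide end of the keyhole, then draw it off the stud. Stand it upright on the black bench mat and let go, so that you can take it again by the folded lip at its top; then hook that lip over the steel rail in the gap between the two filled caddies and leave it hanging there, without dislodging these caddies or the drawplate on the board.

Things in the scene. Friction and masses are not known exactly. Their poses are not given: they have to be found in the camera images.
- caddy: Empty tool caddy of folded grey sheet metal, 160 g +-30 %, 56 mm wide (y), 115 tall (z), open front to -x. Origin half-way up, 57.5 mm above its flat underside; it can stand by itself. Upright back plate x +16 to +20 mm; trough at the bottom, x -24 to +16, 34 high. Starts hung by its keyhole on one stud of the tool board, facing the robot.
- caddy_grip (a point): Middle of the caddy's upper part, between its two side flanges: 6 mm behind and 36 mm above its origin, same axes. The flanges (3 mm thick, outer faces at y +-28 mm) run along the side edges of the back plate, 10 mm in front to 10 mm behind this point, and end 14.5 mm above it: a grip 56 mm wide, closing along y.
- caddy_hole (a point): Centre of the keyhole's round wide end (23 mm diameter) in the caddy's back plate, at mid-thickness; 18 mm behind and 8.5 mm above the caddy's origin. From it a neck 10 mm wide runs up, its closed top 26 mm above this point. Hung, the shank is at the top of the neck, 22 mm above this point; lifted 22 mm (+-2.5), the stud's head can pass.
- caddy_lip (a point): Top middle of the caddy's folded lip, 24.25 mm behind and 57.5 mm above its origin, same axes. An upside-down U over the full width, open below: back plate, 4 mm web on top, rear leg 3.5 mm thick reaching 14 mm below the top. Slot inside 9 mm wide, 10 deep, its middle 0.25 mm nearer the front. Outside 16.5 mm front to back, centred on this point: a grip closing along x.
- tool_board: Upright plywood board, fixed, 194 mm wide, 178 tall, 12 thick. Origin at bench height in the middle of its front face; x into the board, away from the robot, y along it, z up. Carries two headed studs pointing to -x; the caddy hangs on one, the drawplate on the other, held 16 mm off the board by the studs' collars and a batten 64 to 92 mm up: too little for a finger behind them.
- stud_left (a point): Front centre of the head of the stud at the board's +y side, 148 mm above the bench, 26.5 mm in front of the board; axes of the board. From the board: collar 28 mm in diameter, 16 long; shank 8 mm in diameter, 6.5 long; head 17 mm in diameter, 4 thick.
- stud_right (a point): The same point of the equal stud at the board's -y side, 102 mm from the other.
- drawplate_mid (a point): Centre of the steel drawplate (flat bar with rows of small holes), 36 mm wide, 150 long, 6 thick, hung loose by its own keyhole on the other stud of the board, upright; leave it hanging.
- bench_mat: Thin black rubber mat, 110 mm (x) by 130 mm (y), 3 mm thick, fixed and empty on the bench in front of board and rail. Origin at the centre of its underside, axes along its sides.
- rail_top (a point): Middle of the top edge of the steel bench rail, 143 mm above the bench, fixed. x across the rail, away from the robot, y along it, z up. Flat bar 6 mm thick, top edge rounded, 37 high, 224 long, free behind but for a post at y = +-106 mm; a lower bar 44 to 60 mm above the bench in the same plane. Nothing on it stands more than 10 mm above its top edge.
- caddy_left: A caddy of the same make, filled with tools (same size and axes, origin half-way up), hung loose with its lip over the rail on the +y side of the gap, facing the robot. Leave it hanging.
- caddy_right: Another filled caddy on the -y side of the gap. Gap centre: half-way between the two, which hang about 133 mm apart centre to centre, so that the 56 mm wide caddy has some 10 mm on either side: no room for fingers there.

How it is judged:
On the way, in this order (a step that is already met when the one before it is completed fails the run):
1. the caddy is off its stud, clear in front of the board (x of caddy in the frame of tool_board below -0.055 m), for 0.1 s.
2. the caddy stands upright on the mat, let go (z of caddy in the frame of bench_mat between 0.0585 and 0.0645 m and angle between caddy's own z axis and vertical below 0.1 rad and horizontal distance between caddy and bench_mat below 0.05 m and contact force between the fingers and caddy below 0.1 N), for 0.2 s.
At the end, for the whole second after the job is handed in: The caddy hangs still and upright (within 0.12 rad) on the rail, its lip fully down over the bar (top of the lip 1 to 7.5 mm above the rail's top edge and within 6 mm of it sideways to the bar), between the two filled caddies (within 90 mm of each, centre to centre) (z of caddy_lip in the frame of rail_top between 0.001 and 0.0075 m and x of caddy_lip in the frame of rail_top between -0.006 and 0.006 m and angle between caddy's own z axis and vertical below 0.12 rad and linear speed of caddy below 0.02 m/s and distance between caddy and caddy_left below 0.09 m and distance between caddy and caddy_right below 0.09 m); the robot touches nothing.
It fails at once if a filled caddy is dislodged (shifted more than 12 mm) (distance of any of caddy_left, caddy_right from where it was at the start of the episode above 0.012 m).
It fails at once if the drawplate is knocked (shifted more than 25 mm) (distance of drawplate_mid from where it was at the start of the episode above 0.025 m).
It also fails if it takes over 54 s, if anything falls off the work surface, if the arm or the gripper's body presses on something with over 40 N, if the wrist force passes 120 N, or if a joint passes its speed limit or range.

ROBOT

A 6-joint arm with a two-finger parallel gripper is mounted at the origin on a cart in front of the work surface, level with it; the furniture and walls round the work are solid. World frame = base frame: x ahead of the robot, y to its left, z up, the work surface at z = 0. Lengths are in m, angles in rad, forces in N, time in s.
With the tool pointing down it reaches from about 0.225 to 0.875 m from the base axis. Payload 3.4 kg.
Tool frame: the origin (TCP) lies on the centre line of the jaws, within the pads' length; the fingertips stand 17 mm ahead of it and the grasp point (between the pads) lies 2 mm behind it (manip.finger_overhang is the distance from the TCP to the fingertips, in m); y points along the fingers, x is the direction in which the jaws open and shut, and the axes are right-handed (so a half turn about y gives the same grasp; the last joint's range is limited). The gripper opens to 85 mm and grips with 20 to 120 N. Pads are 22 mm wide; open, the fingers measure 114 mm over their backs; the gripper's body (76 mm by 85 mm) begins 54 mm behind the grasp point. The pads swing forward as they close: fully open they stand 13 mm farther back than shut.
Start: joints at [-1.425, 0.276, 1.505, -0, 1.361, -0.121], TCP at [0.152, -0.555, 0.248] pointing down, gripper open.
Joint ranges: [-2.89, 2.89], [-0.75, 2.08], [0.22, 2.7], [-1.18, 4.32], [0.11, 2.71], [-2.7, 2.7]. Speed limits (rad/s): [2.57, 2.57, 3.14, 3.14, 3.14, 3.14].

INTERFACE

Orientations are given as a unit quaternion [w, x, y, z].
In Python, from rig import manip gives the robot as it stands.
- The arm moves only by the tool arm_command, never from a script. Its argument "commands" is a list of rows, each a list of 3 entries, a list of its own where there are three numbers: the finger opening in cm, from 0 to 8.54, then the shift along the world's x, y, z in cm, then the turn about the world's z in rad. A call has 1 to 12 rows; each row shifts and turns the commanded pose from where the row before left it; what a row does not reach is not made up. A row lasts 1/10 s, in which the tool goes at most 50 mm and 8.59 degrees, less where a joint would pass 70% of its speed; a pose out of reach is approached as far as the arm can. A call with a gripper value outside its range is refused whole. The fingers move at their own pace and stop on an object; "grip_force" is the grip in N (left out, the last holds). Time passes only in rows, so rows that do not move let the fingers close. It gives the time, the measured TCP pose, the force and the opening at its end, in the units of the state.
- manip.get_state(): the state, without advancing time (a new reading comes with each control period).
- manip.get_image(name): name is "side" or "top" or "wrist"; returns a dict with "pixels" (480x640x3 uint8, red, green, blue), "range_z" (480x640 float32, m along the optical axis (not along the pixel's ray), 0 where there is no reading), "intrinsics" (3x3 intrinsics, pixels), "k1" (the pictures are not rectified: a ray, as slopes to the right and down, at radius r is drawn at 1 + k1 r^2 times it, then the intrinsics apply), "R" (3x3) and "t" (3): a world point X has camera coordinates R X + t. Camera axes: x right, y down, z forward; pixel columns grow to the right and rows downward; lengths in m; the calibration is good to about 2 mm. A picture is of the moment at which its call begins.
- manip.sign_off(): hands the job in, once; it reports no verdict.
The state is a dict: "clock": time; "qpos": joint angles; "qd": joint speeds; "effort": joint torques, N m; "position": TCP position; "ee_rot": TCP orientation; "contact_force": force on the tool from outside, world axes, zero at the start; "moment": the same for the moment, N m; "width": finger opening in m.
Only numpy, scipy, OpenCV 4.12 (cv2) and the standard library are available. Lean on these libraries where they do the work, as an engineer would, in place of code of your own. Each camera call takes 0.05 s, during which the arm holds its last target.

## Working session

There is one attempt and no reset: what is moved stays moved. The work goes in short steps, Python scripts to look and compute and a tool call to move; the robot and the scene stay as the last step left them, time stands still between calls to the robot, and variables do not carry over. Pictures are saved under pics/ and viewed, and the job is handed in when it is done.

Besides the shell and the picture viewer there is one more tool, called after "Emit:" as name(argument=value, ...) on one line, values as JSON. arm_command: Moves the arm, as the interface text tells. Its arguments: {"type":"object","properties":{"commands":{"type":"array"},"grip_force":{"type":"number"}},"required":["commands"]}

```bash
ls; mkdir -p pics; cat > h.py <<'E'
import numpy as np, cv2
from rig import manip
def save(name,fn):
    im=manip.get_image(name)
    cv2.imwrite('pics/'+fn+'.png',cv2.cvtColor(im['pixels'],cv2.COLOR_RGB2BGR))
    np.savez('pics/'+fn+'.npz',**{k:im[k] for k in im})
    return im
def load(fn): return dict(np.load('pics/'+fn+'.npz'))
def cloud(im):
    K=im['intrinsics'];k1=float(im['k1'])
    v,u=np.mgrid[0:480,0:640]
    a=(u-K[0,2])/K[0,0];b=(v-K[1,2])/K[1,1]
    x,y=a.copy(),b.copy()
    for _ in range(10):
        s=1+k1*(x*x+y*y);x=a/s;y=b/s
    z=im['range_z']
    P=np.stack([x*z,y*z,z],-1)
    W=(P-im['t'])@im['R']
    W[z==0]=np.nan
    return W
E
python3 - <<'E'
from h import *
s=manip.get_state();print(s)
for n in ['side','top','wrist']:
    im=save(n,n+'0');print(n,im['k1'],im['R'],im['t'],im['intrinsics'])
E
```

```text
pics
{'clock': 0.0, 'qpos': array([-1.42498814e+00,  2.76625153e-01,  1.50616778e+00,  5.56932555e-06,
        1.36068853e+00, -1.21042637e-01]), 'qd': array([-0.00107001, -0.00147503,  0.00199138, -0.00162425, -0.00160147,
       -0.00083421]), 'effort': array([ 1.99781352e-03, -4.16761994e+01, -2.45803767e+01,  3.13265118e-04,
        1.07992798e-02,  1.11660313e-05]), 'position': array([ 0.15152339, -0.5541503 ,  0.24740868]), 'ee_rot': array([ 0.56253815, -0.56160276,  0.42951788, -0.42856454]), 'contact_force': array([ 0.12435964, -0.34763741,  0.50688777]), 'moment': array([-0.00269335,  0.01648698, -0.00048356]), 'width': 0.08525246716517203}
side -0.031331660903296504 [[ 0.92649989 -0.37594754  0.01616776]
 [-0.14598041 -0.39869649 -0.90538988]
 [ 0.34682512  0.83648345 -0.42427323]] [-0.47940125  0.1759373   0.70930753] [[518.14709386   0.         315.33229258]
 [  0.         518.14709386 241.59723802]
 [  0.           0.           1.        ]]
top 0.0031285207956752597 [[ 0.0047822  -0.99994161  0.00969073]
 [-0.99117081 -0.00602391 -0.13245431]
 [ 0.13250495 -0.00897175 -0.99114174]] [-0.00695693  0.51638339  0.90357364] [[466.13339073   0.         322.58687065]
 [  0.         466.13339073 239.69634868]
 [  0.           0.           1.        ]]
wrist 0.01016595335824439 [[ 0.26357429 -0.96463627 -0.0023377 ]
 [-0.91225589 -0.25004829  0.32444575]
 [-0.31355668 -0.08338298 -0.94590142]] [-0.57424015 -0.04205189  0.38023218] [[332.93916697   0.         317.77334161]
 [  0.         332.93916697 247.70232675]
 [  0.           0.           1.        ]]
```

View pics/side0.png

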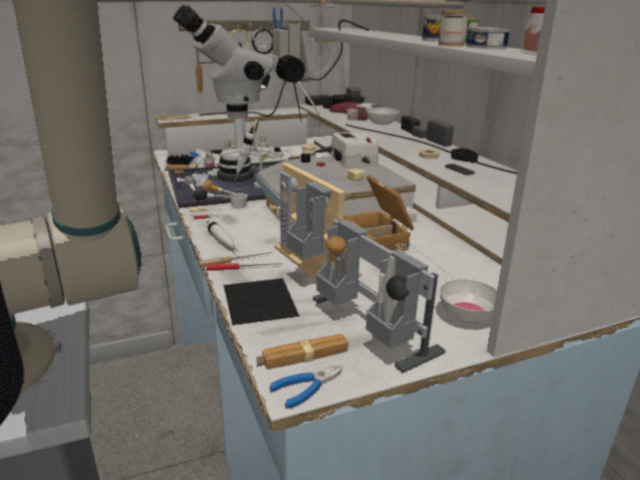

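View pics/top0.png

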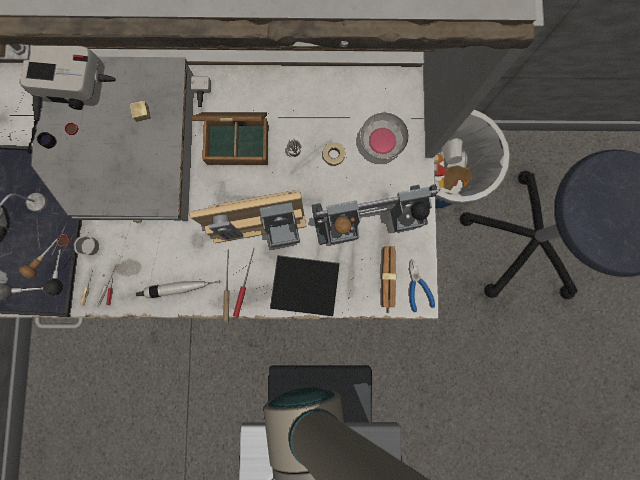

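View pics/wrist0.png

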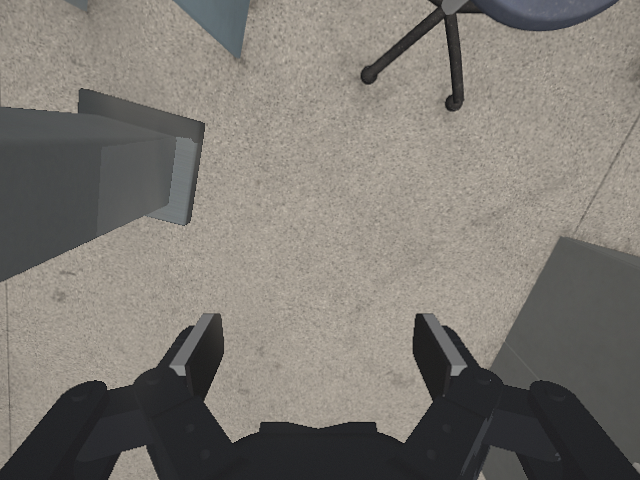

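```bash
python3 - <<'E'
from h import *
from scipy.spatial.transform import Rotation as Ro
q=[0.56253815,-0.56160276,0.42951788,-0.42856454]
print(Ro.from_quat(q[1:]+q[:1]).as_matrix().round(3))
im=load('top0');W=cloud(im)
# zoom
cv2.imwrite('pics/top0z.png',cv2.resize(cv2.cvtColor(im['pixels'],cv2.COLOR_RGB2BGR)[170:330,180:450],None,fx=2.9,fy=2.9,interpolation=cv2.INTER_CUBIC))
# mat: dark
hsv=cv2.cvtColor(im['pixels'],cv2.COLOR_RGB2HSV)
m=((hsv[...,2]<45)).astype(np.uint8);m[:250]=0;m[320:]=0;m[:,:260]=0;m[:,350:]=0
c=max(cv2.findContours(m,0,2)[0],key=cv2.contourArea);print(cv2.minAreaRect(c),cv2.contourArea(c))
mm=np.zeros_like(m);cv2.drawContours(mm,[c],-1,1,-1)
P=W[(mm>0)];print('mat',np.nanmean(P,0),np.nanmedian(P[:,2]))
r=cv2.minAreaRect((P[:,:2]*1000).astype(np.float32));print('mat rect',r)
for lab,(u0,u1,v0,v1),zl in [('board',(185,310,185,250),(.172,.186)),('hi',(185,310,185,260),(.14,.172)),('rail',(305,440,170,250),(.13,.16))]:
    S=W[v0:v1,u0:u1].reshape(-1,3);S=S[(S[:,2]>zl[0])&(S[:,2]<zl[1])]
    print(lab,len(S),cv2.minAreaRect((S[:,:2]*1000).astype(np.float32)),np.median(S,0))
E
```

```text
[[ 0.264 -0.     0.965]
 [-0.965  0.002  0.264]
 [-0.002 -1.     0.   ]]
((304.6000061035156, 285.7000427246094), (62.38947296142578, 52.59072494506836), 7.125016689300537) 3153.0
mat [0.42503134 0.03175401 0.00225954] 0.002271968488862151
mat rect ((425.43609619140625, 32.08112335205078), (126.92192840576172, 107.55631256103516), 83.10029602050781)
board 1128 ((547.2464599609375, 129.04055786132812), (34.33592987060547, 193.5149383544922), 10.849482536315918) [0.55384362 0.10139819 0.17642246]
hi 813 ((533.38818359375, 125.58386993408203), (42.2110481262207, 192.3812255859375), 10.963258743286133) [0.53895117 0.15571057 0.15959476]
rail 1233 ((560.421142578125, -104.1705093383789), (50.220497131347656, 226.35061645507812), 11.241094589233398) [ 0.56761574 -0.11586788  0.14352522]
```

View pics/top0z.png

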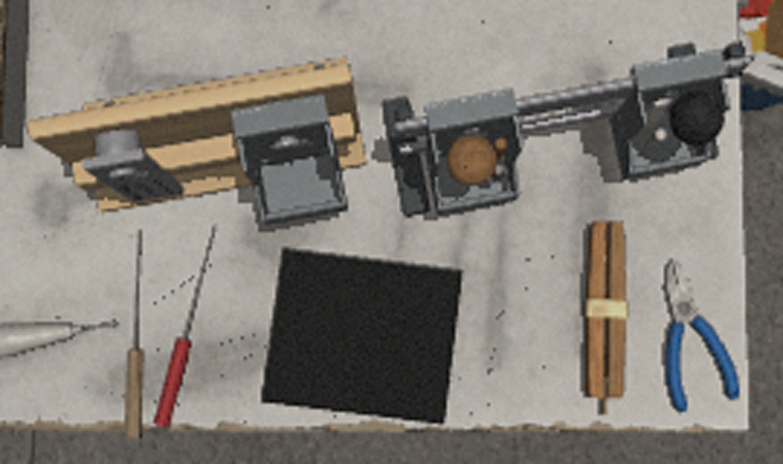

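```bash
python3 - <<'E'
from h import *
im=load('top0');W=cloud(im);p=im['pixels'].astype(int)
wood=(p[...,0]-p[...,2]>35)
def reg(lab,u0,u1,v0,v1,z0,z1,wd=None):
    S=W[v0:v1,u0:u1].reshape(-1,3);k=(S[:,2]>z0)&(S[:,2]<z1)
    if wd is not None:k&=(wood[v0:v1,u0:u1].ravel()==wd)
    S=S[k]
    r=cv2.minAreaRect((S[:,:2]*1000).astype(np.float32));print(lab,len(S),np.round(r[0],1),np.round(r[1],1),round(r[2],2),'z',np.median(S[:,2]).round(4),S[:,2].max().round(4))
reg('board top',185,310,185,250,.172,.186,True)
reg('caddy top',258,300,195,250,.168,.18,False)
reg('L cap',322,365,200,222,.138,.165)
reg('R cap',395,437,180,205,.138,.165)
reg('rail mid',362,396,185,225,.135,.155)
S=W[185:225,362:396].reshape(-1,3);S=S[(S[:,2]>.135)];print(S.shape,np.polyfit(S[:,1],S[:,0],1),S[:,2].mean(), S[:,1].min(),S[:,1].max())
reg('L tools',322,365,200,250,.05,.2,True)
print('max L',np.nanmax(W[200:250,322:365,2]),'max R',np.nanmax(W[180:240,395,2]), np.nanmax(W[180:240,390:440,2]))
# caddies front rim etc
for lab,b in [('C',(258,300,195,250)),('L',(322,365,195,250)),('R',(388,440,180,235))]:
    Z=W[b[2]:b[3],b[0]:b[1]]
    # top view of z map
    print(lab);print(np.array2string((Z[::4,::4,2]*1000).round().astype(int),max_line_width=200))
E
```

```text
board top 779 [557.9 130.9] [ 12.5 192.5] 10.68 z 0.177 0.1812
caddy top 364 [544.1  69.9] [40.  71.9] 11.79 z 0.175 0.1793
L cap 370 [555.1 -39.8] [35.9 76.2] 2.12 z 0.146 0.1528
R cap 392 [ 580.  -173.1] [33.4 78.8] 13.83 z 0.1458 0.1503
rail mid 130 [ 572.5 -103.5] [ 6.4 62. ] 11.7 z 0.1415 0.1453
(130, 3) [-0.19526281  0.55187593] 0.14123146947339668 -0.13405586778807785 -0.07345476169570431
L tools 228 [532.4 -42.4] [36.6 28.3] 87.52 z 0.128 0.1337
max L 0.15275498371449103 max R 0.14439278708895034 0.15030731232793246
C
[[  0  -2   6   5  10  11 176 175 178 176 178]
 [175 177 175 176 178 177 178 175 179 175 170]
 [177 177 177 175 172 166 163 174 177 146 137]
 [161 156 175 173 175 176 175 176 175 111 104]
 [132 176 173 175 174 175 176 176 175  90  92]
 [ 97 175 173 175 171 166 160 150 147 133  91]
 [ 91 166 149 141 148 157 154 112 106 167  67]
 [ 90  88 124 103  95  88  79  71  64 168   6]
 [  8   8 137  67  64  62  62  64  63  63   7]
 [  9  10 138  65  61  65  61  63  64  61  -2]
 [  1   0  -3  81  63  63  64  63  59  62  94]
 [  0  -2  -1  95  63  62  65  64  62  91  93]
 [ -
[... 1006 characters left out ...]
145  150  141  140]
 [  -2   -4    1  145  146  145  150  145  145  146  142  121 -470]
 [ 142  142  138  147  145  138  132  125  115  108  137    3 -605]
 [ 112    3  107  139  107   84   87  125  131  128  130    1 -692]
 [  62   65   99  136  135  126  121  130  130  133  127    0 -801]
 [  -1   53   93  131  110   33  122  128  130  131  128   -2 -799]
 [   1   44   82   34   34  124   38  121  128  124    0    0 -803]
 [  -2   38   79   32   97   33   37   35   48   70   -2    1 -803]
 [  -2   -1   67   37   32   35   32   60   63   67   -1   -2 -802]
 [  -4    2   58   65   65   50   39    1    0    3    2    2 -797]
 [  -3   -3   -2    0    1    0    0   -1    1   -1    0   -1 -799]]
```

Emit:
arm_command(commands=[[8.5, [2.6, 4.2, 0.4], -0.0065], [8.5, [2.6, 4.2, 0.4], -0.0065], [8.5, [2.6, 4.2, 0.4], -0.0065], [8.5, [2.6, 4.2, 0.4], -0.0065], [8.5, [2.6, 4.2, 0.4], -0.0065], [8.5, [2.6, 4.2, 0.4], -0.0065], [8.5, [2.6, 4.2, 0.4], -0.0065], [8.5, [2.6, 4.2, 0.4], -0.0065], [8.5, [2.6, 4.2, 0.4], -0.0065], [8.5, [2.6, 4.2, 0.4], -0.0065], [8.5, [2.6, 4.2, 0.4], -0.0065], [8.5, [2.6, 4.2, 0.4], -0.0065]], grip_force=40)

```text
clock: 1.35
position: [0.4641, -0.0487, 0.2965]
ee_rot: [-0.545, 0.545, -0.45, 0.451]
contact_force: [0.4, -0.4, 0.7]
width: 0.085
```

Emit:
arm_command(commands=[[8.5, [0, 2, 0], 0], [8.5, [0, 0, 0], 0], [8.5, [0, 0, 0], 0]])

```text
clock: 1.65
position: [0.4633, -0.0308, 0.296]
ee_rot: [-0.545, 0.546, -0.45, 0.45]
contact_force: [0.6, 0.2, -0.1]
width: 0.085
```

```bash
python3 - <<'E'
from h import *
from scipy.spatial.transform import Rotation as Ro
s=manip.get_state();q=s['ee_rot'];print(s['clock'],s['position'],s['contact_force'],s['width']);print(Ro.from_quat(np.r_[q[1:],q[0]]).as_matrix().round(3))
im=save('wrist','w1')
E
```

```text
1.65 [ 0.463268   -0.03075016  0.29603098] [ 0.64533332  0.23314785 -0.10086428] 0.0850102988783787
[[ 0.189 -0.001  0.982]
 [-0.982 -0.001  0.189]
 [ 0.001 -1.    -0.001]]
```

View pics/w1.png

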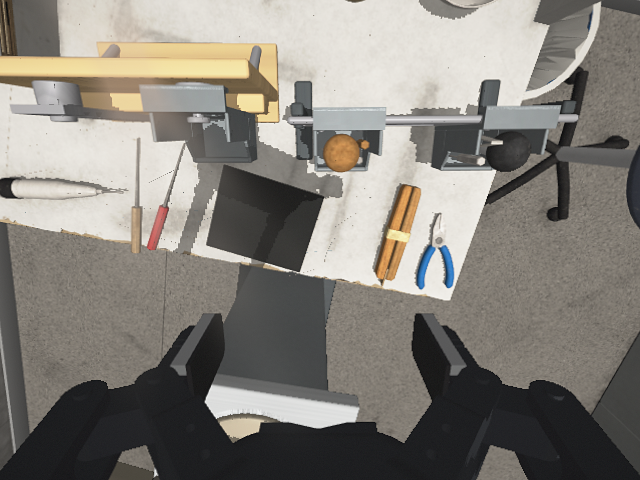

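```bash
cat >> h.py <<'E'
def ray(im,uv,z):
    uv=np.asarray(uv,np.float64).reshape(-1,2);K=im['intrinsics'];k1=float(im['k1'])
    a=(uv-[K[0,2],K[1,2]])/[K[0,0],K[1,1]];x=a.copy()
    for _ in range(20): x=a/(1+k1*(x**2).sum(1,keepdims=True))
    d=np.c_[x,np.ones(len(x))]@im['R'];c=-im['R'].T@im['t']
    return c+d*((z-c[2])/d[:,2])[:,None]
E
python3 - <<'E'
from h import *
im=load('w1');W=cloud(im);p=im['pixels'].astype(int);g=p.mean(2)
big=cv2.resize(cv2.cvtColor(im['pixels'],cv2.COLOR_RGB2BGR)[70:180,130:590],None,fx=1.7,fy=3.4,interpolation=cv2.INTER_CUBIC)
cv2.imwrite('pics/w1z.png',big)
for lab,(u0,u1,v0,v1),z in [('C',(135,235,80,115),.175),('L',(308,392,98,135),.147),('R',(478,566,98,135),.147)]:
    sub=p[v0:v1,u0:u1];Z=W[v0:v1,u0:u1,2]
    grey=(abs(sub[...,0]-sub[...,2])<25)
    m=((abs(Z-z)<.007)&grey).astype(np.uint8)
    print(lab,'z',np.median(Z[m>0]).round(4), 'grey med',np.median(sub[m>0],0))
    med=np.median(sub[m>0].mean(1))
    m2=(m & (abs(sub.mean(2)-med)<22)).astype(np.uint8)
    m2=cv2.morphologyEx(m2,cv2.MORPH_CLOSE,np.ones((3,3)))
    c=max(cv2.findContours(m2,0,1)[0],key=cv2.contourArea)
    c=c.reshape(-1,2)+[u0,v0]
    X=ray(im,c,z)[:,:2]*1000
    r=cv2.minAreaRect(X.astype(np.float32));print(np.round(r[0],1),np.round(r[1],1),r[2],cv2.boundingRect(c.astype(np.int32)))
# rail
for u in range(395,440,8):
    print(u,g[108:132,u].round().astype(int))
E
```

```text
C z 0.1748 grey med [160. 163. 160.]
[548.9  78.1] [17.8 55.5] 11.147773742675781 (140, 85, 85, 30)
L z 0.1457 grey med [177. 183. 184.]
[559.5 -37.3] [17.8 63.7] 10.802722930908203 (308, 107, 84, 26)
R z 0.1456 grey med [156. 161. 162.]
[ 586.5 -168.2] [16.3 61.3] 10.67130184173584 (484, 105, 82, 24)
395 [226 227 227 227 227 228 228 107 154 182 197 232 206 174 160 121  72 175
 201 231 228 227 226 228]
403 [226 226 226 226 228 230 195 112 157 182 196 231 204 174 157 117  93 170
 198 228 223 223 225 224]
411 [217 113 135 216 194 189 122 118 160 183 196 230 200 173 156 110 106 161
 150 175 131 112 113 112]
419 [185 102 106 109 110 109 108 107 163 183 198 229 198 173 153 104 115 155
  99 108 112 111 111 109]
427 [142 104 108 105 103 104 105 110 164 184 197 226 195 173 150  99 124 144
 105 112 111 114 116 116]
435 [157 117 121 123 125 125 120 118 166 184 198 225 193 172 148  95  87  88
  76  59  58  60  75  59]
```

View pics/w1z.png

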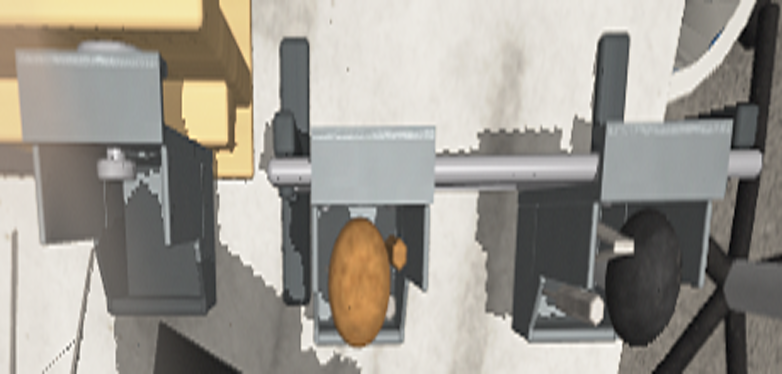

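Emit:
arm_command(commands=[[8.5, [2.2, 3.5, 0], 0], [8.5, [2.3, 3.5, 0], 0], [8.5, [2.2, 3.5, 0], 0], [8.5, [0, 0, -2.5], 0], [8.5, [0, 0, -2.5], 0], [8.5, [0, 0, -2.5], 0], [8.5, [0, 0, -2.5], 0], [8.5, [0, 0, 0], 0], [8.5, [0, 0, 0], 0]])

```text
clock: 2.6
position: [0.5308, 0.073, 0.1965]
ee_rot: [-0.544, 0.545, -0.451, 0.451]
contact_force: [0.4, 1.3, 0.5]
width: 0.085
```

```bash
python3 - <<'E'
from h import *
im=save('wrist','w2')
s=manip.get_state();print(s['position'])
W=cloud(im);p=im['pixels'].astype(int)
Z=W[...,2];m=((abs(Z-.175)<.006)&(abs(p[...,0]-p[...,2])<25))
print(m.sum())
cv2.imwrite('pics/w2m.png',m*255)
E
```

```text
[0.53143455 0.07324097 0.1974376 ]
5096[ WARN:0@3.026] global loadsave.cpp:1063 imwrite_ Unsupported depth image for selected encoder is fallbacked to CV_8U.
```

View pics/w2.png

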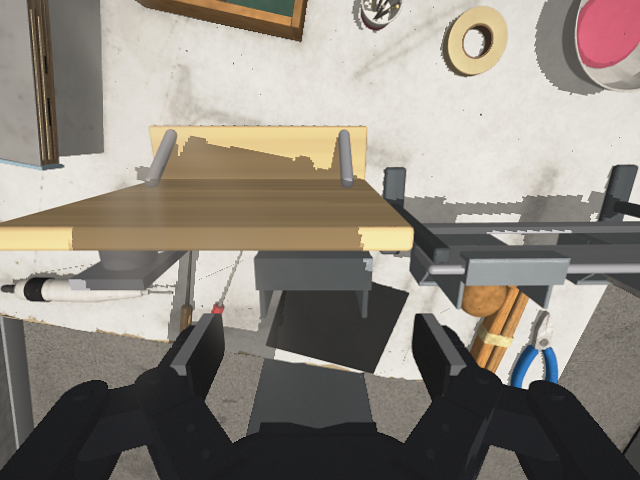

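```bash
python3 - <<'E'
from h import *
im=load('w2')
X=ray(im,[[255.5,254],[371.5,254],[257,288],[371,288]],.175);print(X)
print((X[0]+X[1])/2)
E
```

```text
[[0.55521045 0.10689121 0.175     ]
 [0.56526258 0.05373396 0.175     ]
 [0.53795966 0.10397149 0.175     ]
 [0.5481996  0.04982537 0.175     ]]
[0.56023652 0.08031258 0.175     ]
```

Emit:
arm_command(commands=[[8.5, [0.2, 0.15, -1.5], 0], [8.5, [0, 0, -1.5], 0], [8.5, [0, 0, -1.4], 0], [8.5, [0, 0, 0], 0], [8.5, [0, 0, 0], 0]])

```text
clock: 3.15
position: [0.5336, 0.0755, 0.1537]
ee_rot: [0.545, -0.544, 0.45, -0.451]
contact_force: [0.3, -0.9, 0.3]
width: 0.0851
```

```bash
python3 - <<'E'
from h import *
im=save('wrist','w3');im=save('side','s3')
cv2.imwrite('pics/s3z.png',cv2.resize(cv2.cvtColor(im['pixels'],cv2.COLOR_RGB2BGR)[130:330,210:470],None,fx=3,fy=3,interpolation=cv2.INTER_CUBIC))
E
```

```text
(no output)
```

View pics/w3.png

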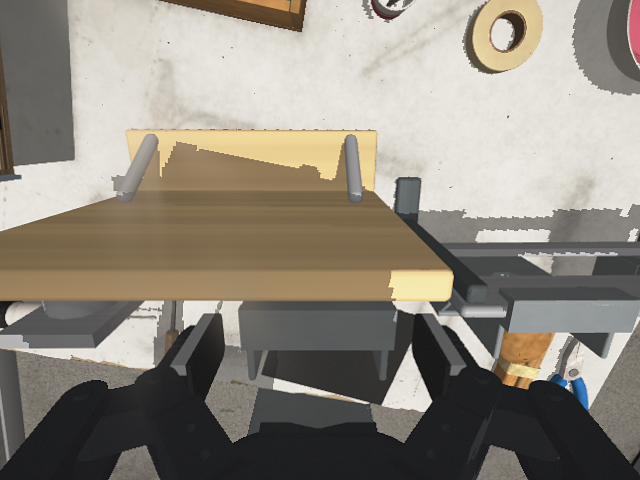

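View pics/s3z.png

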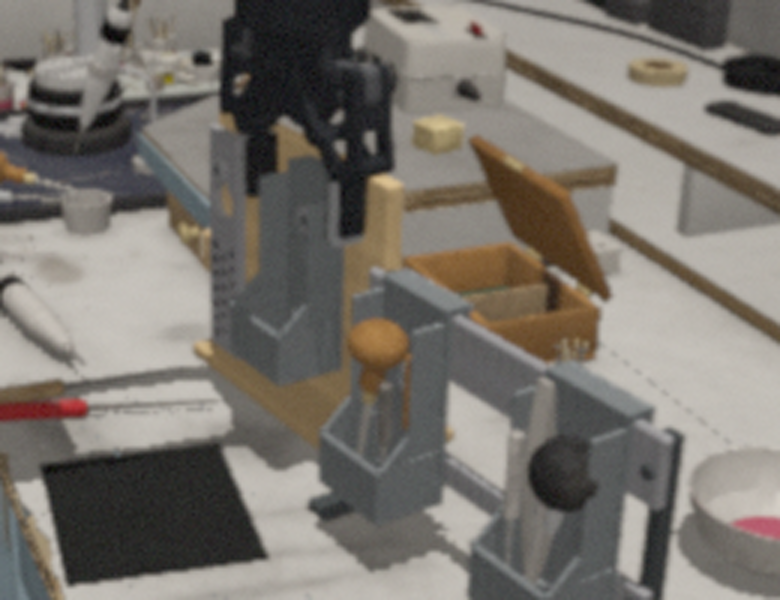

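Emit:
arm_command(commands=[[5.0, [0, 0, 0], 0], [5.0, [0, 0, 0], 0], [5.0, [0, 0, 0], 0], [5.0, [0, 0, 0], 0], [5.0, [0, 0, 0], 0], [5.0, [0, 0, 0], 0]], grip_force=40)

```text
clock: 3.85
position: [0.5329, 0.0761, 0.153]
ee_rot: [0.545, -0.545, 0.45, -0.451]
contact_force: [-1.6, 1.5, 5.1]
width: 0.0553
```

```bash
python3 - <<'E'
from h import *
im=save('wrist','w4');s=manip.get_state();print(s['position'],s['contact_force'],s['width'])
E
```

```text
[0.53285259 0.07609037 0.15299892] [-2.06362903  0.92911022  4.28429013] 0.05560722557952207
```

View pics/w4.png

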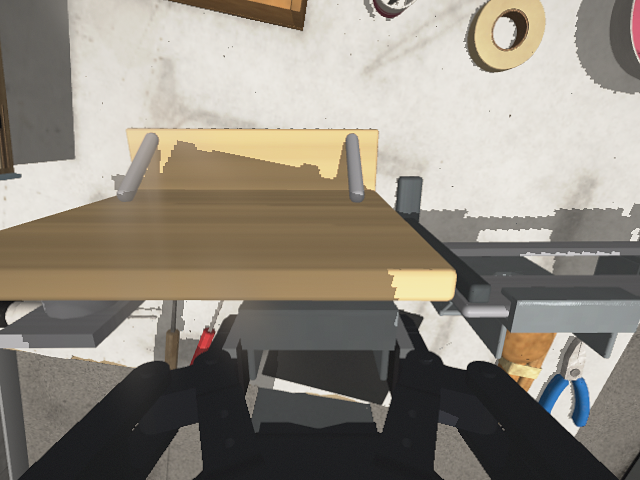

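Emit:
arm_command(commands=[[5.0, [0, 0, 0.5], 0], [5.0, [0, 0, 0.5], 0], [5.0, [0, 0, 0.5], 0], [5.0, [0, 0, 0.7], 0], [5.0, [0, 0, 0], 0], [5.0, [0, 0, 0], 0]])

```text
clock: 4.5
position: [0.5327, 0.0758, 0.1745]
ee_rot: [0.545, -0.545, 0.45, -0.451]
contact_force: [-0.4, 0.1, -1.9]
width: 0.0551
```

```bash
python3 - <<'E'
from h import *
im=save('wrist','w5');s=manip.get_state();print(s['position'],s['contact_force'],s['width'])
W=cloud(im)
for a in ['w4','w5']:
    im=load(a);W=cloud(im);
    for v in range(290,345,6): print(a,v,np.nanmedian(W[v:v+3,270:360,2]).round(4),np.nanmedian(W[v:v+3,270:360,0]).round(4))
im=save('side','s5')
cv2.imwrite('pics/s5z.png',cv2.resize(cv2.cvtColor(im['pixels'],cv2.COLOR_RGB2BGR)[130:330,210:470],None,fx=3,fy=3,interpolation=cv2.INTER_CUBIC))
E
```

```text
[0.53260143 0.07577962 0.17430058] [-0.01505805  0.22697041 -1.88705306] 0.05539702471886934
w4 290 0.1768 0.5659
w4 296 0.1767 0.5635
w4 302 0.1701 0.5578
w4 308 0.1742 0.5577
w4 314 0.1745 0.5554
w4 320 0.1744 0.5531
w4 326 0.1745 0.5506
w4 332 0.1745 0.5484
w4 338 0.1744 0.5459
w4 344 0.1745 0.5434
w5 290 0.1577 0.547
w5 296 0.187 0.5577
w5 302 0.1916 0.5577
w5 308 0.1957 0.5574
w5 314 0.1961 0.5553
w5 320 0.196 0.553
w5 326 0.196 0.5506
w5 332 0.196 0.5482
w5 338 0.196 0.5457
w5 344 0.196 0.5433
```

View pics/w5.png

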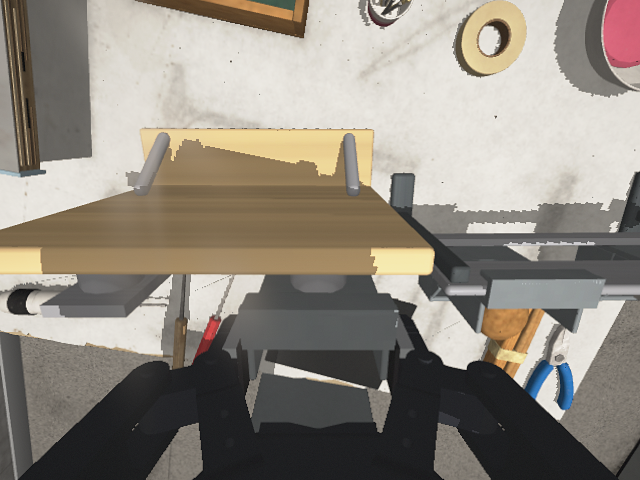

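View pics/s5z.png

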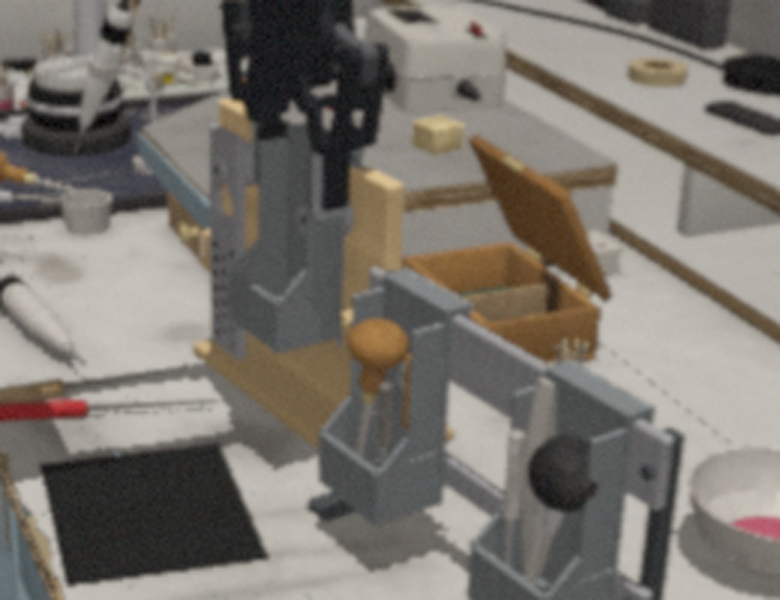

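Emit:
arm_command(commands=[[5.0, [-0.3, -0.06, 0.05], 0], [5.0, [-0.4, -0.08, 0], 0], [5.0, [-0.4, -0.08, 0], 0], [5.0, [-0.4, -0.08, 0], 0]])

```text
clock: 5.0
position: [0.517, 0.0727, 0.1748]
ee_rot: [-0.545, 0.545, -0.451, 0.451]
contact_force: [-0.3, 0.7, -1.2]
width: 0.0555
```

Emit:
arm_command(commands=[[5.0, [-0.4, -0.08, 0], 0], [5.0, [-0.6, -0.12, 0], 0], [5.0, [-0.6, -0.12, 0], 0]])

```text
clock: 5.3
position: [0.501, 0.0695, 0.1748]
ee_rot: [-0.545, 0.545, -0.451, 0.451]
contact_force: [0.7, 1.0, -1.1]
width: 0.0556
```

```bash
python3 - <<'E'
from h import *
im=save('wrist','w6');s=manip.get_state();print(s['position'],s['contact_force'],s['width'])
E
```

```text
[0.49963996 0.069399   0.17477432] [-0.34650629 -0.24582071 -2.10067063] 0.05529138216080522
```

View pics/w6.png

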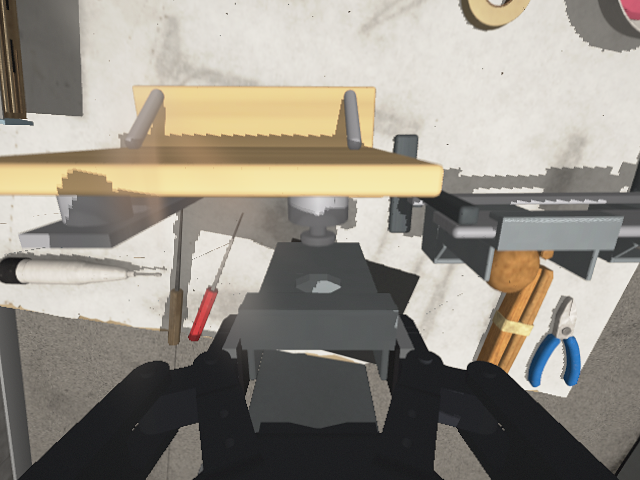

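Emit:
arm_command(commands=[[5.0, [-2.0, -0.9, 0], 0], [5.0, [-2.0, -0.9, 0], 0], [5.0, [-2.0, -0.9, 0], 0], [5.0, [-1.5, -0.9, -1], 0], [5.0, [0, 0, -2], 0], [5.0, [0, 0, -2], 0], [5.0, [0, 0, -1.5], 0], [5.0, [0, 0, -0.5], 0], [5.0, [0, 0, 0], 0], [5.0, [0, 0, 0], 0]])

```text
clock: 6.35
position: [0.4272, 0.0336, 0.1054]
ee_rot: [0.545, -0.545, 0.45, -0.451]
contact_force: [0.2, -0.3, 0.0]
width: 0.0559
```

```bash
python3 - <<'E'
from h import *
im=save('side','s7');s=manip.get_state();print(s['position'],s['contact_force'],s['width'],s['qpos'])
cv2.imwrite('pics/s7z.png',cv2.resize(cv2.cvtColor(im['pixels'],cv2.COLOR_RGB2BGR)[150:350,180:440],None,fx=3,fy=3,interpolation=cv2.INTER_CUBIC))
im=save('wrist','w7');W=cloud(im)
for v in range(290,350,8): print(v,np.nanmedian(W[v:v+3,270:360,:],(0,1)).round(4))
E
```

```text
[0.42737201 0.0335633  0.10560561] [ 0.37253769  0.24310475 -1.01383391] 0.055414429435469176 [-8.41409422e-02  1.95302907e-01  2.02047151e+00 -1.38379181e-04
  9.23969833e-01  1.29785451e+00]
290 [0.4376 0.0312 0.0869]
298 [0.4523 0.0393 0.1196]
306 [0.4523 0.0393 0.1256]
314 [0.4501 0.0388 0.1271]
322 [0.4469 0.0381 0.1271]
330 [0.4435 0.0376 0.127 ]
338 [0.4402 0.0369 0.1271]
346 [0.4369 0.0363 0.1271]
```

View pics/s7z.png

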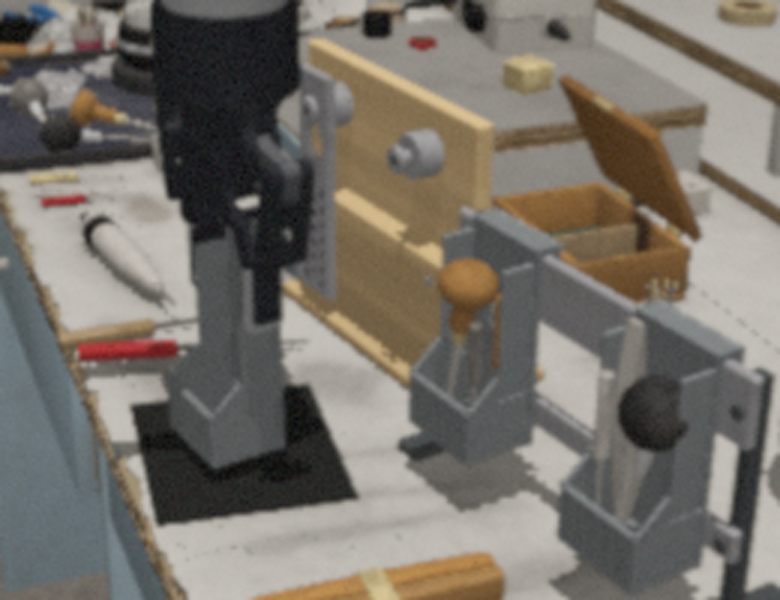

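Emit:
arm_command(commands=[[5.0, [0, 0, -0.4], 0], [5.0, [0, 0, -0.3], 0], [5.0, [0, 0, -0.1], 0], [5.0, [0, 0, -0.1], 0], [5.0, [0, 0, 0], 0]])

```text
clock: 6.95
position: [0.4265, 0.0336, 0.0957]
ee_rot: [-0.545, 0.545, -0.451, 0.451]
contact_force: [0.1, 0.1, -0.3]
width: 0.0556
```

Emit:
arm_command(commands=[[5.0, [0, 0, -0.05], 0], [5.0, [0, 0, -0.05], 0], [5.0, [0, 0, 0], 0]])

```text
clock: 7.25
position: [0.4268, 0.0336, 0.0954]
ee_rot: [0.545, -0.545, 0.451, -0.451]
contact_force: [-0.8, 0.0, 4.4]
width: 0.0552
```

```bash
python3 - <<'E'
from h import *
s=manip.get_state();print(s['position'],s['contact_force'],s['width'])
im=save('wrist','w8');W=cloud(im)
print(np.nanmedian(W[318:350,270:360,2]))
s=manip.get_state();print(s['position'],s['contact_force'],s['width'])
E
```

```text
[0.42678891 0.0336142  0.09535847] [-0.77866107  0.02444681  4.39501923] 0.05524514558657716
0.1168589583827539
[0.42682665 0.0336267  0.09536736] [-0.49515673 -1.08793784  5.86934733] 0.05544336800119263
```

Emit:
arm_command(commands=[[6.2, [0, 0, 0], 0], [7.0, [0, 0, 0], 0], [8.5, [0, 0, 0], 0], [8.5, [0, 0, 0], 0], [8.5, [0, 0, 0], 0], [8.5, [0, 0, 0], 0]])

```text
clock: 7.9
position: [0.4266, 0.0336, 0.0948]
ee_rot: [-0.545, 0.545, -0.451, 0.451]
contact_force: [-0.4, -0.1, -0.6]
width: 0.0849
```

Emit:
arm_command(commands=[[8.5, [0, 0, 1.0], 0], [8.5, [0, 0, 2.0], 0], [8.5, [0, 0, 3.0], 0], [8.5, [0, 0, 4.0], 0], [8.5, [0, 0, 3.0], 0], [8.5, [0, 0, 0], 0], [8.5, [0, 0, 0], 0]])

```text
clock: 8.6
position: [0.4267, 0.0336, 0.2257]
ee_rot: [0.545, -0.545, 0.45, -0.451]
contact_force: [-0.1, -0.3, 0.0]
width: 0.0851
```

```bash
python3 - <<'E'
from h import *
s=manip.get_state();print(s['position'],s['contact_force'],s['width'])
im=save('wrist','w9');im=save('side','s9')
cv2.imwrite('pics/s9z.png',cv2.resize(cv2.cvtColor(im['pixels'],cv2.COLOR_RGB2BGR)[150:350,180:440],None,fx=3,fy=3,interpolation=cv2.INTER_CUBIC))
E
```

```text
[0.42669144 0.03360224 0.22569419] [-0.12083281 -0.28569407  0.00697618] 0.08509324803572196
```

View pics/s9z.png

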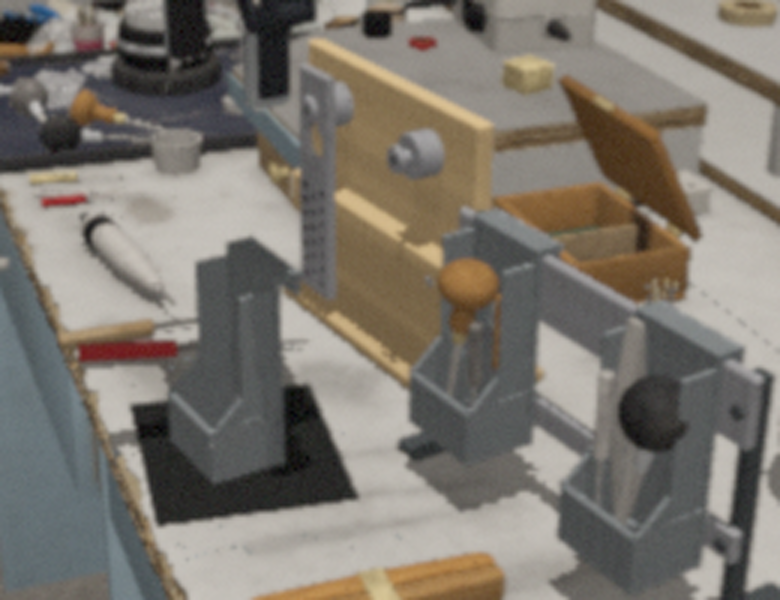

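View pics/w9.png

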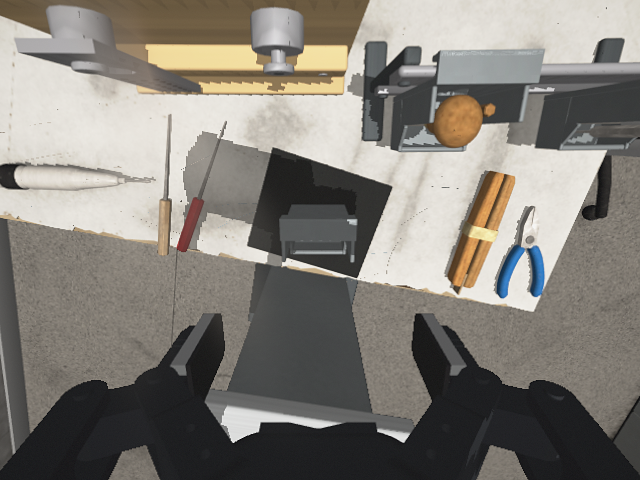

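```bash
python3 - <<'E'
from h import *
im=load('w9');W=cloud(im);p=im['pixels'].astype(int);g=p.mean(2)
def lip(b,z,wmax):
    u0,u1,v0,v1=b
    Z=W[v0:v1,u0:u1,2];sub=p[v0:v1,u0:u1]
    m=((abs(Z-z)<.006)&(abs(sub[...,0]-sub[...,2])<25)).astype(np.uint8)
    med=np.median(g[v0:v1,u0:u1][m>0]);print('z',np.median(Z[m>0]),med)
    m=(m>0)&(abs(g[v0:v1,u0:u1]-med)<18)
    m=cv2.morphologyEx(m.astype(np.uint8),cv2.MORPH_OPEN,np.ones((13,5)))
    c=max(cv2.findContours(m,0,1)[0],key=cv2.contourArea).reshape(-1,2)+[u0,v0]
    X=ray(im,c,z)[:,:2]*1000;r=cv2.minAreaRect(X.astype(np.float32));print(np.round(r[0],1),np.round(r[1],1),r[2],cv2.boundingRect(c.astype(np.int32)))
lip((270,370,195,260),.118,0)
lip((425,560,35,100),.147,0)
print(manip.get_state()['qpos'])
cv2.imwrite('pics/w9z.png',cv2.resize(cv2.cvtColor(im['pixels'],cv2.COLOR_RGB2BGR)[190:280,260:380],None,fx=6,fy=6,interpolation=cv2.INTER_CUBIC))
E
```

```text
z 0.11677799846296996 90.33333333333333
[444.7  37. ] [16.5 54.8] 10.815884590148926 (280, 218, 76, 23)
z 0.14560125013503472 161.0
[559.9 -36. ] [16.  55.2] 11.236618041992188 (439, 49, 104, 35)
[-8.41734921e-02  6.86576835e-02  1.83206269e+00 -8.91807644e-05
  1.24302182e+00  1.29779251e+00]
```

View pics/w9z.png

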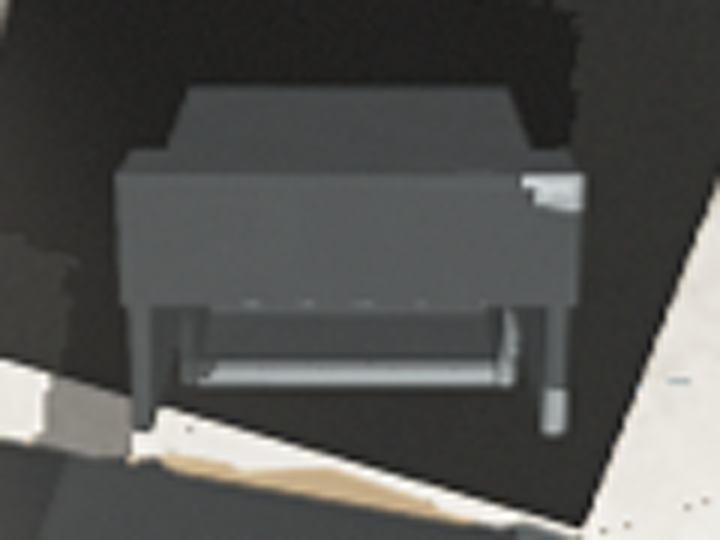

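Emit:
arm_command(commands=[[6, [0.18, 0.03, 0], 0.143], [5, [0.18, 0.03, 0], 0.143], [4.5, [0.18, 0.03, 0], 0.143], [4.5, [0.18, 0.03, 0], 0.143], [4.5, [0.18, 0.03, 0], 0.143], [4.5, [0.18, 0.03, 0], 0.143], [4.5, [0.18, 0.03, 0], 0.143], [4.5, [0.18, 0.03, 0], 0.143], [4.5, [0.18, 0.03, 0], 0.143], [4.5, [0.18, 0.03, 0], 0.143], [4.5, [0, 0, 0], 0.141], [4.5, [0, 0, 0], 0]])

```text
clock: 9.9
position: [0.4437, 0.0367, 0.2233]
ee_rot: [0.704, -0.704, -0.065, 0.068]
contact_force: [-0.3, -0.6, -0.3]
width: 0.045
```

Emit:
arm_command(commands=[[4.5, [0, 0, -2.5], 0], [4.5, [0, 0, -2.5], 0], [4.5, [0, 0, 0], 0], [4.5, [0, 0, 0], 0]])

```text
clock: 10.3
position: [0.4441, 0.0366, 0.1744]
ee_rot: [0.704, -0.704, -0.065, 0.067]
contact_force: [0.8, -0.5, -0.2]
width: 0.0446
```

```bash
python3 - <<'E'
from h import *
from scipy.spatial.transform import Rotation as Ro
s=manip.get_state();print(s['position'],s['contact_force'],s['width'],s['qpos']);q=s['ee_rot'];print(Ro.from_quat(np.r_[q[1:],q[0]]).as_matrix().round(3))
im=save('wrist','w10')
E
```

```text
[0.44414667 0.03663917 0.17440034] [ 0.79150705 -0.53272623 -0.18933185] 0.044641566320931685 [-7.40695045e-02  1.41070044e-01  1.88197784e+00  2.03302187e-05
  1.12053201e+00 -2.61391135e-01]
[[ 0.983 -0.002 -0.186]
 [ 0.186  0.     0.983]
 [-0.002 -1.     0.001]]
```

View pics/w10.png

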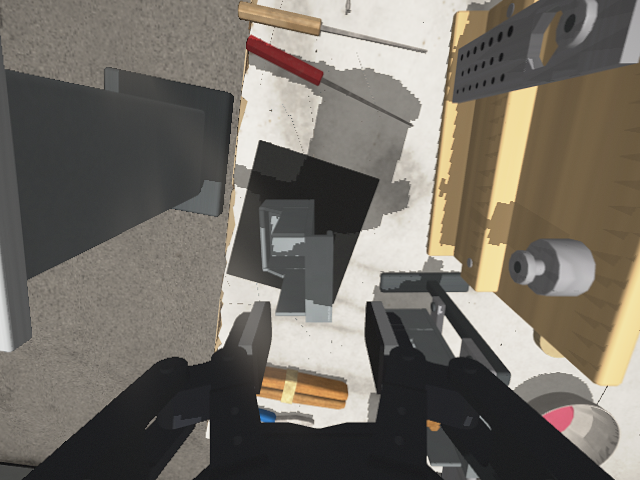

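Emit:
arm_command(commands=[[4.5, [0, 0, -2], 0.003], [4.5, [0, 0, -2], 0], [4.5, [0, 0, -1.5], 0], [4.5, [0, 0, -1.0], 0], [4.5, [0, 0, 0], 0], [4.5, [0, 0, 0], 0]])

```text
clock: 10.95
position: [0.4454, 0.0366, 0.1106]
ee_rot: [-0.704, 0.704, 0.068, -0.067]
contact_force: [-0.4, 0.0, -0.4]
width: 0.0451
```

```bash
python3 - <<'E'
from h import *
s=manip.get_state();print(s['position'],s['contact_force'],s['width'])
im=save('wrist','w11')
cv2.imwrite('pics/w11z.png',cv2.resize(cv2.cvtColor(im['pixels'],cv2.COLOR_RGB2BGR)[180:440,190:450],None,fx=2.3,fy=2.3,interpolation=cv2.INTER_CUBIC))
E
```

```text
[0.44537978 0.03656118 0.11059485] [-0.37511007  0.04691259 -0.38655215] 0.045052614723073585
```

View pics/w11z.png

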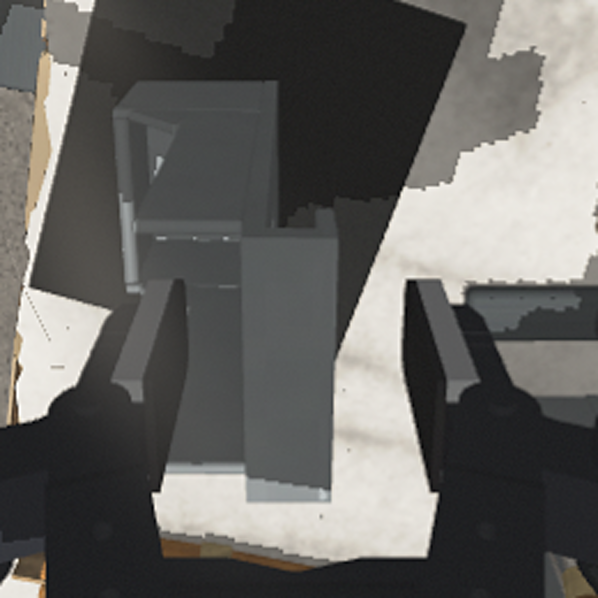

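Emit:
arm_command(commands=[[1.2, [0, 0, 0], 0], [1.2, [0, 0, 0], 0], [1.2, [0, 0, 0], 0], [1.2, [0, 0, 0], 0], [1.2, [0, 0, 0], 0], [1.2, [0, 0, 0], 0], [1.2, [0, 0, 0], 0]], grip_force=50)

```text
clock: 11.7
position: [0.445, 0.0365, 0.1106]
ee_rot: [-0.704, 0.704, 0.068, -0.067]
contact_force: [-0.3, -0.3, 5.4]
width: 0.0156
```

```bash
python3 - <<'E'
from h import *
s=manip.get_state();print(s['position'],s['contact_force'],s['width'])
im=save('wrist','w12')
cv2.imwrite('pics/w12z.png',cv2.resize(cv2.cvtColor(im['pixels'],cv2.COLOR_RGB2BGR)[180:440,190:450],None,fx=2.3,fy=2.3,interpolation=cv2.INTER_CUBIC))
E
```

```text
[0.44502319 0.03654913 0.11063589] [-0.33024722 -0.27620642  5.40724539] 0.015560413629618379
```

View pics/w12z.png

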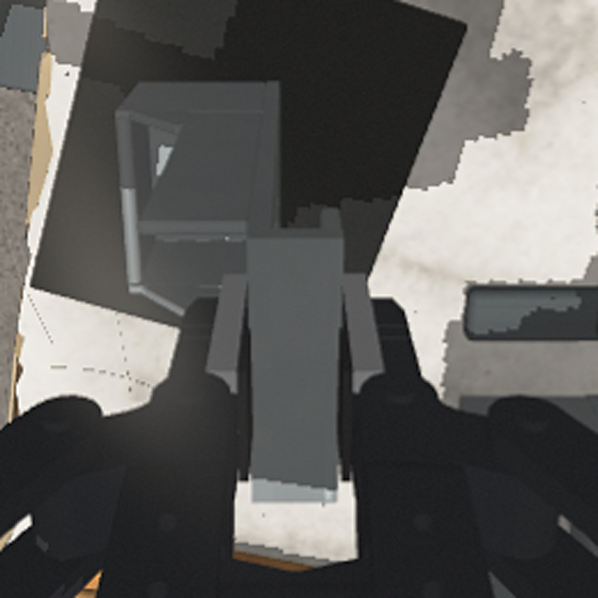

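```bash
python3 - <<'E'
from h import *
for f,us in [('w1',range(394,440,3)),('w9',range(572,632,6))]:
    im=load(f);g=im['pixels'].astype(float).mean(2);W=cloud(im)
    L=[]
    for u in us:
        z=W[:,u,2]; v0=(100 if f=='w1' else 50);v1=(140 if f=='w1' else 100)
        vv=[v for v in range(v0,v1) if z[v]>.134]
        L.append((u,vv[0] if vv else -1,vv[-1] if vv else -1,len(vv)))
    print(f,L[::3])
    L=np.array([l for l in L if l[3]>4],float)
    e1=ray(im,L[:,[0,1]]+[0,-.5],.141)[:,:2];e2=ray(im,L[:,[0,2]]+[0,.5],.141)[:,:2];e=(e1+e2)/2
    p=np.polyfit(e[:,1],e[:,0],1);print(f,'slope',p[0],'x at y=-.103',np.polyval(p,-.103),'width',np.mean((e1-e2)[:,0]))
# R, L cap from w1 w/ opening
im=load('w1');W=cloud(im);p=im['pixels'].astype(int);g=p.mean(2)
for b in [(308,395,98,140),(475,575,98,140)]:
    u0,u1,v0,v1=b;z=.147
    m=((abs(W[v0:v1,u0:u1,2]-.1457)<.006)).astype(np.uint8)
    m=cv2.morphologyEx(m,cv2.MORPH_OPEN,np.ones((15,5)))
    c=max(cv2.findContours(m,0,1)[0],key=cv2.contourArea).reshape(-1,2)+[u0,v0]
    X=ray(im,c,z)[:,:2]*1000;r=cv2.minAreaRect(X.astype(np.float32));print(np.round(r[0],1),np.round(r[1],1),r[2],cv2.boundingRect(c.astype(np.int32)))
E
```

```text
w1 [(394, 116, 123, 8), (403, 116, 123, 8), (412, 116, 123, 8), (421, 116, 123, 8), (430, 116, 123, 8), (439, 116, 123, 8)]
w1 slope -0.19015518963833009 x at y=-.103 0.5723111670792328 width 0.00561193701855469
w9 [(572, 63, 76, 14), (590, 62, 75, 14), (608, 62, 74, 13), (626, 62, 74, 13)]
w9 slope -0.20849666174092812 x at y=-.103 0.5722452710111131 width 0.006254958202488725
[560.7 -37.9] [15.6 24.2] 10.851053237915039 (335, 107, 32, 23)
[ 585.7 -164.2] [16.3 57.7] 10.663361549377441 (483, 105, 75, 24)
```

Emit:
arm_command(commands=[[1.2, [0, 0, 0.5], 0], [1.2, [0, 0, 1.5], 0], [1.2, [0, 0, 2.5], 0], [1.2, [0, 0, 2.5], 0], [1.2, [0.7, -3.9, 0], 0], [1.2, [0.7, -3.9, 0], 0], [1.2, [0.7, -3.9, 0], 0], [1.2, [0.7, -3.9, 0], 0], [1.2, [0, 0, 0], 0], [1.2, [0, 0, 0], 0]])

```text
clock: 12.75
position: [0.4722, -0.1198, 0.1795]
ee_rot: [0.704, -0.704, -0.067, 0.067]
contact_force: [0.3, 1.1, -1.6]
width: 0.0157
```

```bash
python3 - <<'E'
from h import *
s=manip.get_state();print(s['position'],s['contact_force'],s['width'])
im=save('wrist','w13')
im=save('side','s13')
cv2.imwrite('pics/s13z.png',cv2.resize(cv2.cvtColor(im['pixels'],cv2.COLOR_RGB2BGR)[150:400,200:500],None,fx=2.6,fy=2.4,interpolation=cv2.INTER_CUBIC))
E
```

```text
[ 0.47223664 -0.11983979  0.17945576] [ 0.25518242  1.10395701 -1.56529237] 0.015693617811235697
```

View pics/w13.png

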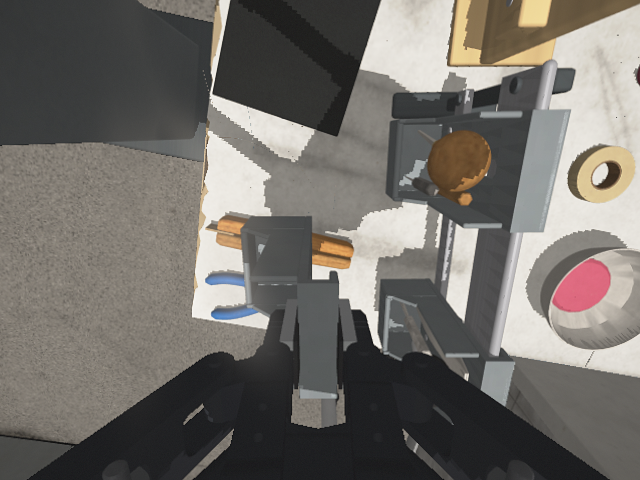

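View pics/s13z.png

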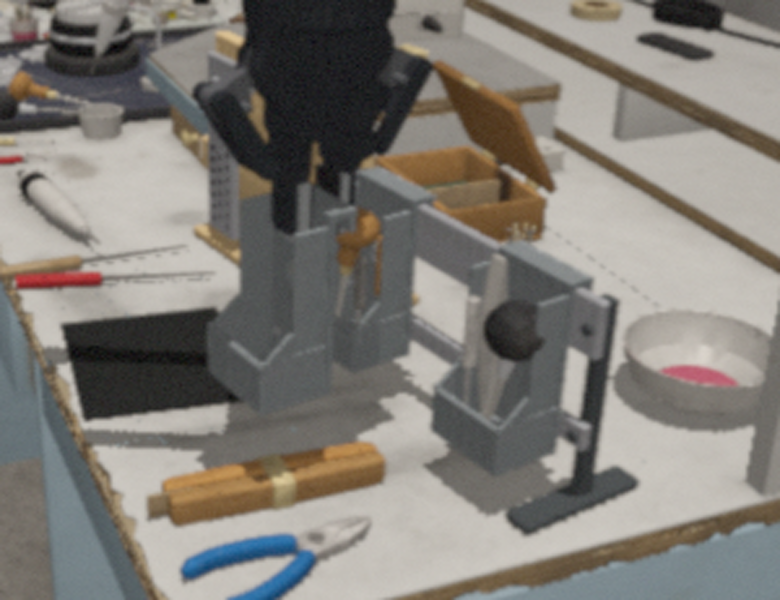

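```bash
python3 - <<'E'
from h import *
im=load('w13')
W=cloud(im)
a=np.arctan(.19);R=np.array([[np.cos(a),np.sin(a)],[-np.sin(a),np.cos(a)]])
def f(l,uv,z): 
    X=ray(im,uv,z)[:,:2]; print(l,(X*1000).round(1).tolist(),'railframe',((X-[.572,-.1013])@R.T*1000).round(1).tolist())
print('z lip',np.nanmedian(W[300:370,305:332,2]),'Lcap',np.nanmedian(W[130:210,535:560,2]))
cv2.imwrite('pics/w13a.png',cv2.resize(cv2.cvtColor(im['pixels'],cv2.COLOR_RGB2BGR)[260:420,270:370],None,fx=5,fy=3.7,interpolation=cv2.INTER_CUBIC))
cv2.imwrite('pics/w13b.png',cv2.resize(cv2.cvtColor(im['pixels'],cv2.COLOR_RGB2BGR)[90:390,460:580],None,fx=5,fy=2,interpolation=cv2.INTER_CUBIC))
for v in range(285,400,15): print(v,np.where((W[v,290:350,2]>.175))[0][[0,-1]]+290, im['pixels'][v,294:344:2].mean(1).round().astype(int).tolist())
# rail edges
for v in range(240,345,12):
    k=np.where((W[v,480:530,2]>.134)&(W[v,480:530,2]<.16))[0]
    if len(k): f('rail%d %d'%(v,len(k)),[[480+(k[0]+k[-1])/2,v]],.142)
for u in (520,535,548): 
    k=np.where(abs(W[90:260,u,2]-.1457)<.006)[0]+90; f('Lcap ends u%d'%u,[[u,k[0]-.5],[u,k[-1]+.5]],.147)
E
```

```text
z lip 0.18547708236334276 Lcap 0.14565996113588575
285 [297 338] [78, 75, 92, 93, 92, 92, 91, 93, 92, 92, 92, 92, 92, 92, 91, 92, 91, 91, 92, 92, 92, 91, 81, 230, 225]
300 [297 338] [94, 93, 91, 92, 92, 91, 92, 92, 92, 92, 92, 91, 91, 91, 93, 93, 92, 93, 93, 93, 93, 92, 93, 90, 90]
315 [290 349] [94, 50, 87, 92, 91, 92, 91, 92, 93, 93, 93, 92, 92, 92, 91, 91, 92, 93, 92, 92, 92, 95, 73, 73, 94]
330 [290 349] [59, 36, 29, 94, 93, 92, 93, 92, 92, 93, 93, 92, 92, 92, 92, 92, 93, 93, 92, 93, 92, 96, 27, 33, 86]
345 [290 349] [41, 43, 31, 89, 91, 92, 90, 91, 90, 91, 90, 91, 90, 90, 91, 91, 91, 90, 91, 91, 90, 83, 24, 38, 31]
360 [290 349] [42, 44, 33, 85, 91, 90, 90, 89, 90, 91, 90, 91, 90, 92, 91, 90, 90, 90, 91, 91, 90, 62, 29, 36, 35]
375 [290 349] [41, 40, 29, 89, 89, 90, 90, 90, 91, 90, 90, 89, 90, 90, 90, 90, 90, 90, 89, 91, 91, 81, 29, 36, 33]
390 [290 349] [129, 125, 124, 153, 159, 156, 150, 142, 131, 123, 101, 89, 86, 87, 87, 89, 89, 90, 89, 90, 90, 74, 103, 111, 126]
rail240 18 [[563.1, -69.7]] railframe [[-2.8, 32.7]]
rail252 19 [[564.3, -76.1]] railframe [[-2.9, 26.2]]
rail264 18 [[565.5, -82.6]] railframe [[-2.9, 19.6]]
rail276 17 [[567.2, -89.2]] railframe [[-2.4, 12.8]]
rail288 16 [[568.5, -96.0]] railframe [[-2.5, 5.8]]
rail300 18 [[569.5, -103.1]] railframe [[-2.8, -1.3]]
rail312 18 [[571.0, -110.3]] railframe [[-2.6, -8.7]]
rail324 15 [[572.9, -117.6]] railframe [[-2.1, -16.2]]
rail336 17 [[574.0, -125.3]] railframe [[-2.5, -23.9]]
Lcap ends u520 [[543.6, -18.9], [564.9, -71.7]] railframe [[-12.5, 86.3], [-1.4, 30.4]]
Lcap ends u535 [[547.1, -10.8], [569.1, -63.1]] railframe [[-7.6, 93.6], [4.3, 38.1]]
Lcap ends u548 [[549.4, -2.4], [570.6, -51.2]] railframe [[-3.8, 101.4], [8.0, 49.5]]
```

View pics/w13a.png

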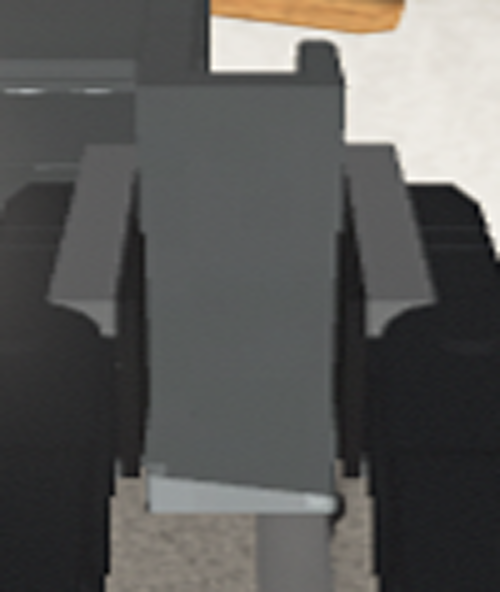

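View pics/w13b.png

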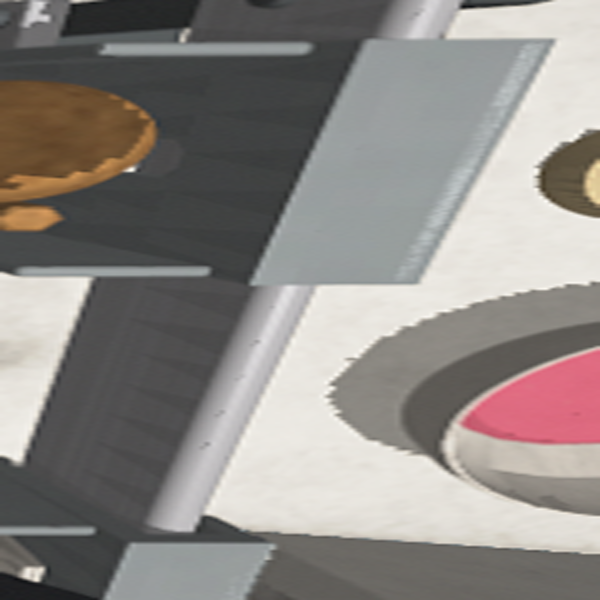

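```bash
python3 - <<'E'
from h import *
im=load('w13')
a=np.arctan(.19);R=np.array([[np.cos(a),np.sin(a)],[-np.sin(a),np.cos(a)]])
def f(l,uv,z): 
    X=ray(im,uv,z)[:,:2]; print(l,(X*1000).round(1).tolist(),'railframe',((X-[.572,-.1013])@R.T*1000).round(1).tolist())
f('L -y',[[510.4,232],[543.6,232]],.147)
f('L +y',[[532.4,110],[570.6,110]],.147)
f('R +y',[[485.4,361.5],[515,361.5]],.147)
f('own +y',[[297.2,283],[338,283]],.187)
f('own -y',[[299.6,398.5],[337,398.5]],.187)
# rail bright top strip: crop (252..312,290),(150..205,525)
f('rail',[[460+245/5,90+290/2],[460+315/5,90+290/2],[460+148/5,90+525/2],[460+208/5,90+525/2]],.142)
E
```

```text
L -y [[557.3, -65.1], [573.1, -62.0]] railframe [[-7.6, 38.3], [8.4, 38.4]]
L +y [[546.1, -11.2], [562.2, -8.2]] railframe [[-8.6, 93.4], [7.8, 93.3]]
R +y [[571.5, -139.2], [587.7, -136.1]] railframe [[-7.5, -37.2], [8.9, -37.1]]
own +y [[458.9, -93.0], [474.3, -90.0]] railframe [[-109.5, 29.3], [-93.8, 29.3]]
own -y [[469.3, -147.4], [485.4, -144.3]] railframe [[-109.5, -26.1], [-93.1, -26.1]]
rail [[560.4, -67.5], [567.3, -66.2], [575.4, -136.1], [582.1, -134.8]] railframe [[-5.1, 35.3], [2.0, 35.3], [-3.1, -34.9], [3.7, -34.8]]
```

Emit:
arm_command(commands=[[1.2, [1.5, 0.27, 0], 0], [1.2, [2, 0.36, 0], 0], [1.2, [2, 0.36, 0], 0], [1.2, [2, 0.36, 0], 0], [1.2, [1.5, 0.27, 0], 0], [1.2, [1.0, 0.18, 0], 0], [1.2, [0, 0, 0], 0], [1.2, [0, 0, 0], 0]])

```text
clock: 13.65
position: [0.5728, -0.1006, 0.1796]
ee_rot: [0.704, -0.704, -0.068, 0.068]
contact_force: [-0.3, -0.1, -1.3]
width: 0.0154
```

```bash
python3 - <<'E'
from h import *
s=manip.get_state();print(s['position'],s['contact_force'],s['width'])
im=save('wrist','w14')
im=save('side','s14')
cv2.imwrite('pics/s14z.png',cv2.resize(cv2.cvtColor(im['pixels'],cv2.COLOR_RGB2BGR)[180:380,260:480],None,fx=3,fy=3,interpolation=cv2.INTER_CUBIC))
E
```

```text
[ 0.57275631 -0.10064984  0.1796203 ] [-0.28990547 -0.14131727 -1.34593084] 0.015371978654665467
```

View pics/w14.png

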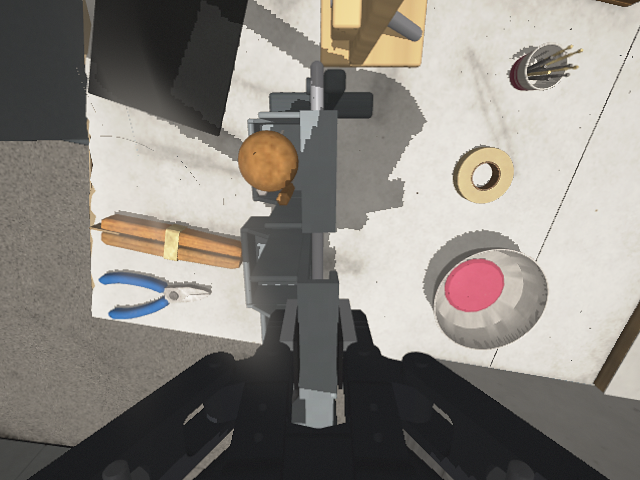

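View pics/s14z.png

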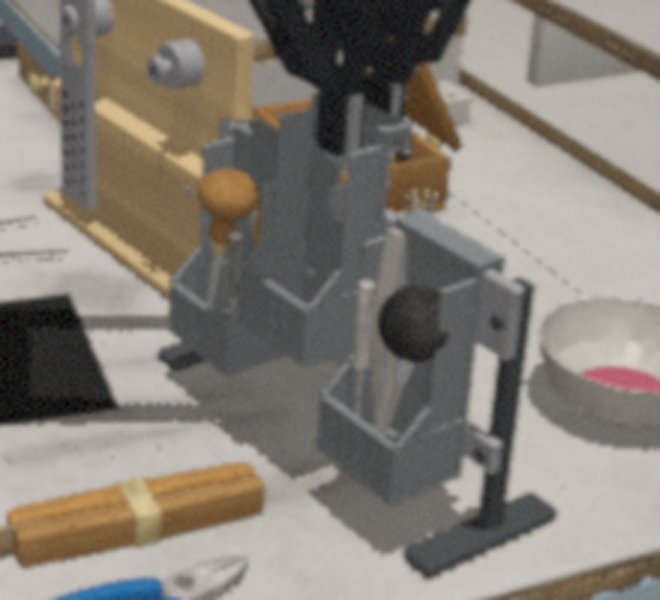

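```bash
python3 - <<'E'
from h import *
im=load('w14');W=cloud(im);g=im['pixels'].astype(float).mean(2)
a=np.arctan(.19);R=np.array([[np.cos(a),np.sin(a)],[-np.sin(a),np.cos(a)]])
fr=lambda uv,z:((ray(im,uv,z)[:,:2]-[.572,-.1013])@R.T*1000).round(1).tolist()
for v in [80,90,100,238,246,254,262,270]: print(v,g[v,304:336].astype(int).tolist(),(W[v,304:336:2,2]*1000).astype(int).tolist())
for v in [286,290,296]: print(v,g[v,292:344].astype(int).tolist())
cv2.imwrite('pics/w14z.png',cv2.resize(cv2.cvtColor(im['pixels'],cv2.COLOR_RGB2BGR)[100:440,260:380],None,fx=5,fy=1.75,interpolation=cv2.INTER_CUBIC))
E
```

```text
80 [225, 200, 115, 79, 84, 80, 85, 104, 102, 100, 103, 106, 111, 112, 108, 105, 103, 101, 96, 71, 48, 48, 51, 54, 54, 55, 56, 56, 57, 55, 55, 54] [0, 123, 124, 140, 140, 142, 140, 141, 141, 140, 136, 138, 139, 138, 139, 138]
90 [224, 198, 110, 75, 80, 78, 96, 139, 162, 172, 180, 189, 213, 211, 189, 180, 172, 163, 144, 89, 45, 45, 47, 49, 49, 49, 48, 50, 49, 49, 47, 49] [-1, 124, 126, 139, 140, 142, 141, 140, 143, 141, 137, 138, 138, 138, 139, -9223372036854775808]
100 [53, 95, 103, 102, 103, 78, 96, 138, 160, 172, 180, 189, 216, 213, 190, 180, 173, 163, 144, 90, 43, 39, 42, 42, 38, 39, 38, 38, 40, 38, 36, 38] [7, 6, 7, 140, 140, 142, 142, 142, 142, 140, 102, 104, 105, 104, 105, 104]
238 [71, 70, 69, 72, 71, 69, 65, 64, 90, 101, 103, 105, 107, 109, 107, 108, 104, 102, 92, 105, 127, 133, 131, 130, 122, 217, 228, 225, 225, 225, 225, 224] [126, 126, 125, 116, 140, 141, 141, 141, 140, 140, -1, -1, -1, -1, 0, -2]
246 [72, 72, 71, 71, 72, 68, 63, 63, 88, 100, 104, 105, 108, 109, 108, 108, 106, 102, 91, 102, 124, 128, 128, 129, 125, 220, 232, 230, 229, 176, 145, 210] [140, 140, 140, 117, 139
[... 742 characters left out ...]
1, 70, 69, 85, 89, 89, 88, 89, 88, 88, 89, 88, 88, 89, 90, 88, 89, 88, 89, 88, 88, 89, 88, 89, 88, 89, 88, 88, 89, 88, 88, 89, 88, 88, 88, 89, 89, 89, 88, 90, 89, 88, 89, 86, 77, 215, 228, 223, 222, 219]
290 [72, 73, 71, 72, 72, 85, 88, 88, 89, 89, 88, 88, 89, 89, 88, 88, 88, 89, 87, 89, 89, 89, 89, 89, 88, 89, 89, 89, 90, 89, 90, 89, 90, 89, 89, 88, 88, 90, 89, 89, 89, 89, 90, 89, 88, 88, 79, 217, 229, 225, 224, 224]
296 [72, 72, 72, 71, 71, 81, 88, 89, 88, 89, 88, 89, 89, 89, 88, 89, 89, 88, 88, 89, 89, 88, 88, 88, 88, 89, 88, 89, 89, 89, 88, 89, 90, 90, 89, 91, 90, 91, 90, 89, 90, 90, 90, 88, 88, 86, 112, 218, 227, 224, 224, 226]<stdin>:5: RuntimeWarning: invalid value encountered in cast
```

View pics/w14z.png

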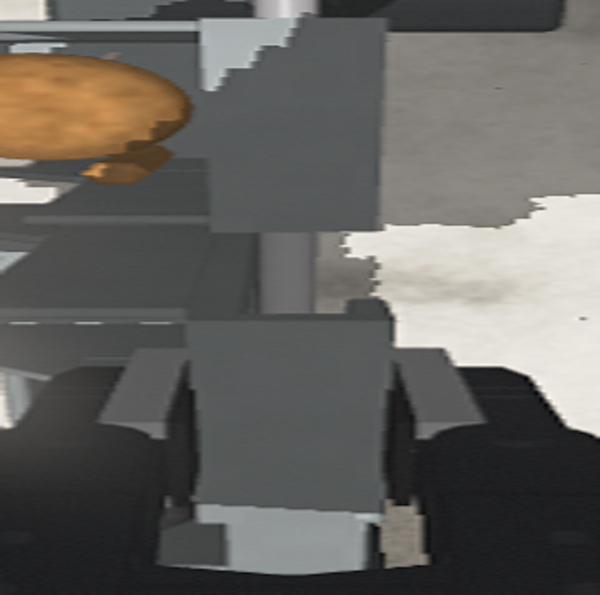

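```bash
python3 - <<'E'
from h import *
im=load('w14')
a=np.arctan(.19);R=np.array([[np.cos(a),np.sin(a)],[-np.sin(a),np.cos(a)]])
fr=lambda uv,z:((ray(im,uv,z)[:,:2]-[.572,-.1013])@R.T*1000).round(2).tolist()
print('rail', fr([[311.5,262],[322.8,262],[311.5,240],[322.8,240],[310,95],[323,95]],.141))
print('own', fr([[296.6,290],[338.5,290],[298.9,380],[337,380],[297,283],[297,398]],.187))
print('Lcap',fr([[302,225],[336,225],[300.5,112],[337.5,112],[302,231]],.147))
E
```

```text
rail [[-2.63, 20.03], [3.31, 20.06], [-2.62, 32.14], [3.18, 32.17], [-3.21, 100.03], [2.59, 100.06]]
own [[-7.58, 26.3], [8.69, 26.38], [-7.24, -16.34], [9.11, -16.25], [-7.38, 29.28], [-8.2, -25.95]]
Lcap [[-7.13, 41.68], [9.43, 41.76], [-7.25, 92.65], [8.92, 92.73], [-7.16, 38.64]]
```

Emit:
arm_command(commands=[[1.2, [0.02, -0.1, -0.8], 0], [1.2, [0, 0, -0.9], 0], [1.2, [0, 0, -0.8], 0], [1.2, [0, 0, -0.3], 0], [1.2, [0, 0, -0.3], 0], [1.2, [0, 0, 0], 0]])

```text
clock: 14.35
position: [0.5726, -0.1023, 0.1483]
ee_rot: [0.704, -0.704, -0.068, 0.068]
contact_force: [-0.7, 0.3, -2.0]
width: 0.0157
```

```bash
python3 - <<'E'
from h import *
s=manip.get_state();print(s['position'],s['contact_force'],s['moment'],s['width'])
im=save('wrist','w15')
cv2.imwrite('pics/w15z.png',cv2.resize(cv2.cvtColor(im['pixels'],cv2.COLOR_RGB2BGR)[100:440,260:380],None,fx=5,fy=1.75,interpolation=cv2.INTER_CUBIC))
im=save('side','s15')
cv2.imwrite('pics/s15z.png',cv2.resize(cv2.cvtColor(im['pixels'],cv2.COLOR_RGB2BGR)[180:380,260:480],None,fx=3,fy=3,interpolation=cv2.INTER_CUBIC))
E
```

```text
[ 0.57257784 -0.10234995  0.14828736] [-0.72583614  0.26823265 -2.03928385] [ 0.07202953 -0.07880989  0.00281876] 0.015746770961150694
```

View pics/w15z.png

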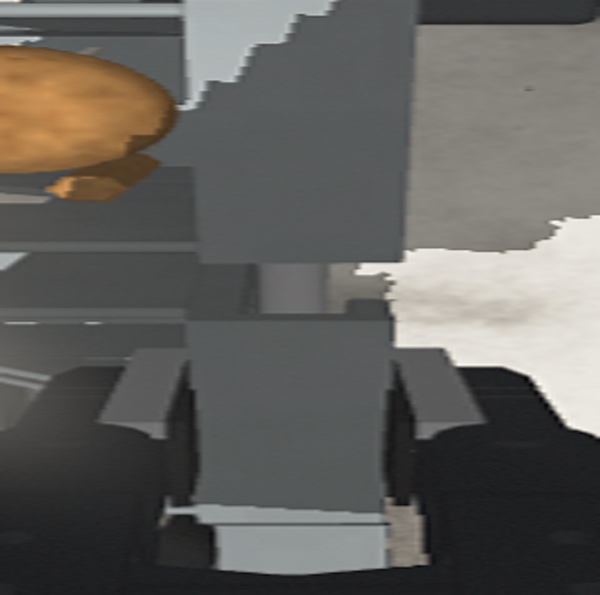

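View pics/s15z.png

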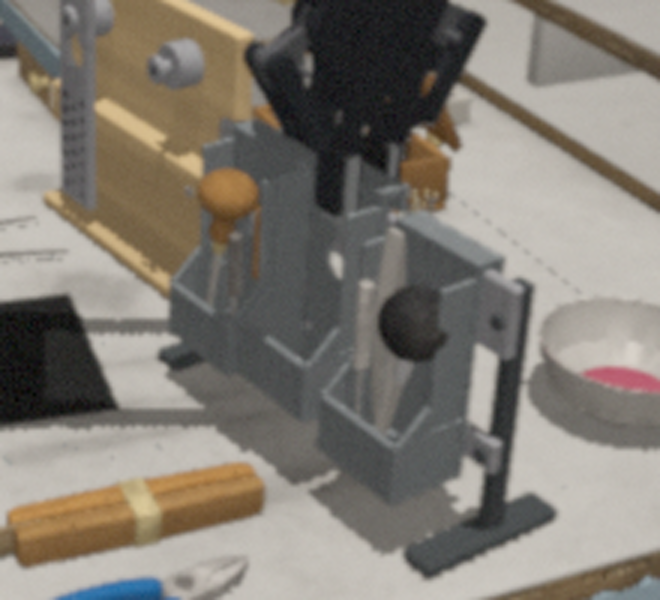

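Emit:
arm_command(commands=[[1.2, [0, 0, -0.2], 0], [1.2, [0, 0, -0.2], 0], [1.2, [0, 0, -0.2], 0], [1.2, [0, 0, -0.1], 0], [1.2, [0, 0, 0], 0]])

```text
clock: 14.95
position: [0.5727, -0.1023, 0.1416]
ee_rot: [0.704, -0.704, -0.068, 0.068]
contact_force: [0.6, -0.0, -1.4]
width: 0.0156
```

Emit:
arm_command(commands=[[1.2, [0, 0, -0.1], 0], [1.2, [0, 0, -0.05], 0], [1.2, [0, 0, 0], 0]])

```text
clock: 15.25
position: [0.5728, -0.1024, 0.1403]
ee_rot: [0.704, -0.704, -0.068, 0.068]
contact_force: [-0.4, 1.0, -1.8]
width: 0.0153
```

```bash
python3 - <<'E'
from h import *
s=manip.get_state();print(s['position'],s['contact_force'],s['moment'],s['width'])
im=save('wrist','w16');W=cloud(im)
print('lip z',np.nanmedian(W[290:370,305:332,2]),'L',[np.nanmedian(W[v:v+10,305:335,2]).round(4) for v in (190,210,230)])
E
```

```text
[ 0.57276458 -0.10237759  0.14028484] [-0.44947944  0.95370016 -1.75476383] [-0.0435969   0.01556007 -0.0495575 ] 0.015326078340627247
lip z 0.14624127452860927 L [np.float64(0.1457), np.float64(0.1457), np.float64(0.1457)]
```

Emit:
arm_command(commands=[[1.2, [0, 0, -0.05], 0], [1.2, [0, 0, -0.03], 0], [1.2, [0, 0, 0], 0]])

```text
clock: 15.6
position: [0.5729, -0.1024, 0.1397]
ee_rot: [-0.704, 0.704, 0.068, -0.068]
contact_force: [-0.5, -1.0, 0.3]
width: 0.0158
```

Light contact now (weight off the gripper). Release gently.

Emit:
arm_command(commands=[[1.9, [0, 0, 0], 0], [2.4, [0, 0, 0], 0], [3.0, [0, 0, 0], 0], [3.6, [0, 0, 0], 0], [3.6, [0, 0, 0], 0], [3.6, [0, 0, 0], 0]])

```text
clock: 16.2
position: [0.5728, -0.1024, 0.1395]
ee_rot: [-0.704, 0.704, 0.068, -0.068]
contact_force: [-1.0, -0.0, -0.6]
width: 0.0363
```

```bash
python3 - <<'E'
from h import *
s=manip.get_state();print(s['position'],s['contact_force'],s['moment'],s['width'])
im=save('wrist','w17');W=cloud(im)
cv2.imwrite('pics/w17z.png',cv2.resize(cv2.cvtColor(im['pixels'],cv2.COLOR_RGB2BGR)[100:440,220:420],None,fx=3.5,fy=1.75,interpolation=cv2.INTER_CUBIC))
print('lip z',np.nanmedian(W[290:370,305:332,2]),'L',[np.nanmedian(W[v:v+10,305:335,2]).round(4) for v in (190,210,230)])
E
```

```text
[ 0.57280755 -0.10241296  0.13951966] [-1.04395021 -0.01265643 -0.58067831] [-0.01238855 -0.00925363 -0.00338434] 0.03625593789422756
lip z 0.14571119461702317 L [np.float64(0.1458), np.float64(0.1457), np.float64(0.1457)]
```

View pics/w17z.png

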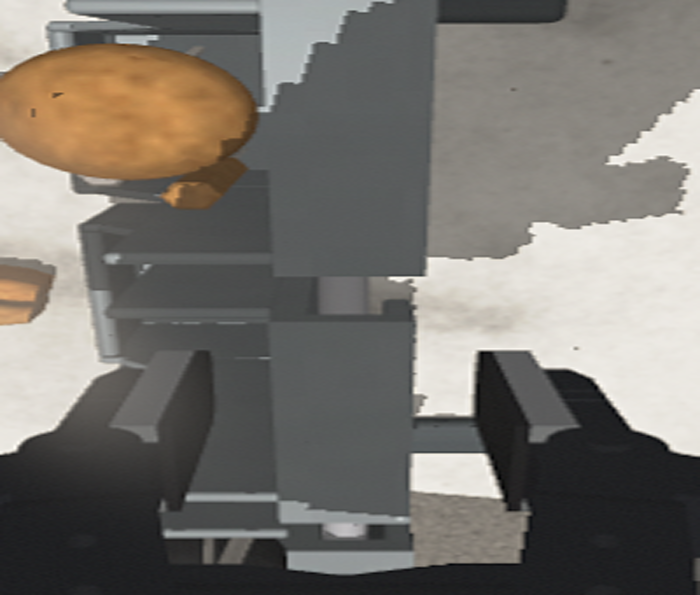

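Emit:
arm_command(commands=[[3.6, [0, 0, 0.8], 0], [3.6, [0, 0, 1.5], 0], [3.6, [0, 0, 2.5], 0], [3.6, [0, 0, 3], 0], [3.6, [0, 0, 3], 0], [3.6, [-2, 0, 2], 0], [3.6, [-3, 0, 0], 0], [3.6, [-3, 0, 0], 0], [3.6, [0, 0, 0], 0], [3.6, [0, 0, 0], 0]])

```text
clock: 17.25
position: [0.4928, -0.1025, 0.2685]
ee_rot: [-0.704, 0.704, 0.068, -0.067]
contact_force: [0.4, 0.6, 0.3]
width: 0.0359
```

```bash
python3 - <<'E'
from h import *
s=manip.get_state();print(s['clock'],s['position'],s['contact_force'],s['width'])
im=save('side','s18')
cv2.imwrite('pics/s18z.png',cv2.resize(cv2.cvtColor(im['pixels'],cv2.COLOR_RGB2BGR)[150:400,200:480],None,fx=2.8,fy=2.4,interpolation=cv2.INTER_CUBIC))
im=save('top','t18');W=cloud(im);im=save('wrist','w18')
cv2.imwrite('pics/t18z.png',cv2.resize(cv2.cvtColor(im['pixels'],cv2.COLOR_RGB2BGR),None,fx=1,fy=1))
W=cloud(im)
E
```

```text
17.25 [ 0.4928099  -0.1024748   0.26849961] [0.43137637 0.63904927 0.34989167] 0.03594722782036121
```

View pics/s18z.png

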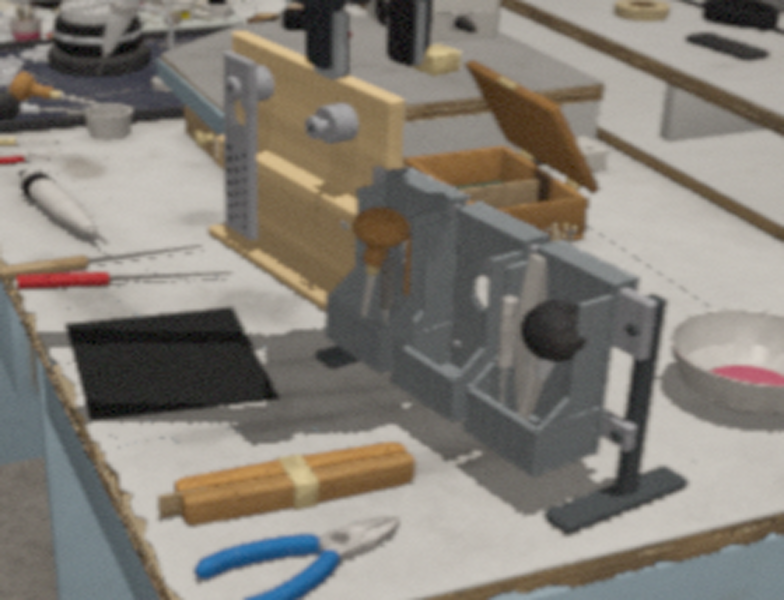

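View pics/w18.png

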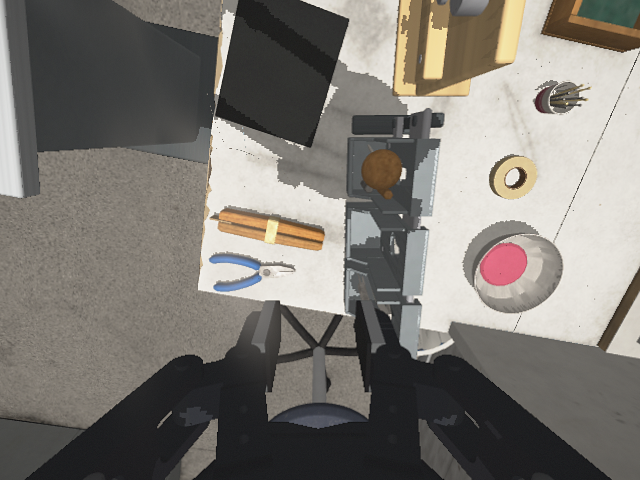

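Emit:
arm_command(commands=[[3.6, [0, 0, 0], 0], [3.6, [0, 0, 0], 0], [3.6, [0, 0, 0], 0], [3.6, [0, 0, 0], 0], [3.6, [0, 0, 0], 0]])

```text
clock: 17.9
position: [0.4929, -0.1024, 0.2674]
ee_rot: [0.704, -0.704, -0.068, 0.068]
contact_force: [-0.5, -0.3, -0.3]
width: 0.036
```

```bash
python3 - <<'E'
from h import *
im=save('wrist','w19');W=cloud(im);W0=cloud(load('w18'))
a=np.arctan(.19);R=np.array([[np.cos(a),np.sin(a)],[-np.sin(a),np.cos(a)]])
f=lambda uv,z:((ray(im,uv,z)[:,:2]-[.572,-.1013])@R.T*1000).round(1).tolist()
print('z lip C',np.nanmedian(W[235:285,410:420,2]),'L',np.nanmedian(W[150:205,420:432,2]),'C before',np.nanmedian(W0[235:285,410:420,2]))
print('moved px',np.abs(im['pixels'].astype(int)-load('w18')['pixels'])[100:350,340:445].mean())
for lab,v,u0,u1 in [('L',175,405,450),('C',260,390,440)]:
    k=np.where(abs(W[v,u0:u1,2]-.1457)<.006)[0]+u0;print(lab,f([[k[0]-.5,v],[k[-1]+.5,v]],.147))
print(manip.sign_off(), manip.get_state()['clock'])
E
```

```text
z lip C 0.14562614828246823 L 0.14577597871837739 C before 0.14566615755238754
moved px 9.471136507936508
L [[-9.9, 69.0], [8.1, 69.1]]
C [[-9.9, 3.3], [8.2, 3.4]]
the job is handed in; nothing more can be done
the job is handed in; nothing more can be done
```

I took the empty caddy off its stud, stood it on the mat and let go. I then took it again by the lip, hooked it over the rail between the two filled caddies, backed the gripper off and handed the job in at about 18 s. Sign-off gives no verdict.

**Last checks before handing in:**
- **Height:** the caddy's lip top measured 145.6 mm, against 145.8 mm for the left filled caddy hanging beside it. The same camera had read about 1 mm low on earlier known heights.
- **Sideways to the rail:** the caddy's lip front and rear edges lined up with the left caddy's within about 0.1 mm.
- **Along the rail:** on the last measured approach the gaps to the neighbours were about 9 mm and 11 mm. I then shifted it about 1 mm to even them.
- **Robot clear:** the gripper was open and well away, and the contact force was within the sensor's noise.
- **Neighbours:** the side picture showed both filled caddies and the drawplate still hanging. I did not measure how far they had shifted.

**One check did not confirm stillness:** comparing two wrist pictures about 0.6 s apart gave a mean pixel change of 9.5. I put this down to picture noise and the arm's drift of about 1 mm, because the lip height changed by less than 0.1 mm. I did not separate the two causes.

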